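# Clamp shaft collars in the V-block, flats up

## Task

Swing the clamp of the V-block fixture open, well past upright, lay every shaft collar from the wooden rack in the V-groove and roll each one there until its ground flat faces straight up, then, with all of them set, bring the clamp fully down so that it lies flush on the flats. There are three or four collars; leave the jar, the bowl and the wrench alone.

Things in the scene. Friction and masses are not known exactly. Their poses are not given: they have to be found in the camera images.
- collar1: Round dark steel shaft collar, diameter 32 mm, length 36 mm, about 0.19 kg, with one bright flat ground along its whole length (20 mm wide, 12.5 mm from the axis, 3.5 mm below the round). Origin at its centre on the axis; own z along the axis (either way round), own x points squarely out of the flat. Starts in the rack, flat turned any way. May be absent (None).
- collar2: Another collar exactly like collar1; may be absent (None).
- collar3: Another collar exactly like collar1; may be absent (None).
- collar4: Another collar exactly like collar1; may be absent (None).
- fixture: Fixed clamping fixture: grey 90-degree V-block 320 mm long on a steel base plate. Origin on the bench under the middle of the groove; own x along the groove, own y to the hinge side, z up. Groove bottom 20 mm and edges 38 mm above the bench, edges 18 mm either side. Hinge posts 64 mm high at own y = 100, x = +-176 mm. A bench mat round about has a rim 10 mm high.
- v_axis (a point): Middle of the line on which a collar's axis lies when it rests in the V-groove: 42.6 mm above the bench; axes as the fixture's (x along the groove). A flat that faces up is 55.1 mm above the bench, a round top 58.6 mm. A collar may lie anywhere within 135 mm either way along x; four fit 66 mm apart, which leaves 30 mm between them for fingers.
- rack: Fixed wooden supply rack on the robot's right with a V-groove 320 mm long of the same section and height as the fixture's, holding the collars 66 mm apart. Origin on the bench under the middle of its groove; own x points up, own y is level across the groove, own z runs along the groove towards the robot.
- clamp (a joint): Clamp angle in rad: 0 fully down, grows as it swings up and over to the fixture's +y side, stop at 2.5. Friction holds it where it is left (4 N at the handle moves it). Aluminium plate 332 x 40 x 8 mm, when down it lies along the groove, underside 55.6 mm above the bench; middle 100 mm from the hinge, an arm at each end. A collar whose round side is up keeps it from going down.
- clamp_handle (a point): Centre of the clamp's handle: red round cross-bar, 18 mm diameter, 40 mm long, parallel to the hinge, in the middle of the plate's free edge, 155 mm from the hinge line (26 mm of open stem between bar and plate). Pinched on its two ends it pivots between the fingers as the clamp swings. Axes turn with the clamp; with the clamp down they are the fixture's.
- clamp_hinge (a point): Point on the hinge line at the middle of the fixture (own x = 0, y = 100, z = 59.6 mm of the fixture); axes as the fixture's. The hinge line runs along own x.
- jar: Bystander: jar 60 mm diameter, 90 mm high, left of the mat; origin under its centre.
- bowl: Bystander: yellow plastic bowl 140 mm across, 60 mm high, right of the mat; origin under its centre.
- wrench: Bystander: wrench lying right of the mat; origin on the bench under its middle.
Not all that is in view belongs to the job. Leave any orange look-alike of the collar2 alone. Leave any green look-alike of the collar4 alone.

How it is judged:
By the outcome, as a careful person would: the job done as asked, in the order asked, and still so for the second after the job is handed in, with the robot touching nothing.
Of collar1, collar2, collar3, collar4 only 3 to 4 are there at a start; the rules pass over those that are not, and their reading is None.
At some moment in a run one of collar1, collar2, collar3, collar4 may be knocked a few centimetres aside while the robot is not near it.
Once in a run the grip may slacken for a moment while it holds something.
It also fails if it takes over 210 s, if anything falls off the work surface, if the arm or the gripper's body presses on something with over 40 N, if the wrist force passes 120 N, or if a joint passes its speed limit or range.

## Robot

A 6-joint arm with a two-finger parallel gripper is mounted at the origin on the work surface. World frame = base frame: x ahead of the robot, y to its left, z up, the work surface at z = 0. Lengths are in m, angles in rad, forces in N, time in s.
With the tool pointing down it reaches from about 0.35 to 0.775 m from the base axis. Payload 5.5 kg.
Tool frame: the origin (TCP) lies between the finger pads; the fingertips stand 19 mm ahead of it and the grasp point (between the pads) is the TCP; z points along the fingers, y is the line along which they close (so a half turn about z gives the same grasp; the last joint's range is limited). The gripper opens to 85 mm and grips with 20 to 120 N. Pads are 22 mm wide; open, the fingers measure 114 mm over their backs; the gripper's body (76 mm by 85 mm) begins 54 mm behind the grasp point. The pads swing forward as they close: fully open they stand 13 mm farther back than shut.
Start: joints at [1.091, 0.313, 0.046, 1.304, 0, 1.431], TCP at [0.192, 0.542, 0.25] pointing down, gripper open.
Joint ranges: [-2.76, 2.76], [-0.86, 1.69], [-1.03, 1.26], [-2.2, 2.34], [-1.47, 1.5], [-3.14, 3.14]. Speed limits (rad/s): [2.57, 2.57, 3.14, 3.14, 3.14, 3.14].

## Interface

Orientations are given as a unit quaternion [w, x, y, z].
In Python, from workcell import env gives the robot as it stands.
- The arm moves only by the tool carry_out, never from a script. Its argument "increments" is a list that holds one entry, the list of rows, each a list of 6 numbers: the shift along the tool's x, y, z each as a share of 50 cm, from -1 to 1, then the turn, a rotation vector about the tool's x, y, z each as a share of 2 pi rad, from -1 to 1. In form: [[[x, y, z, ax, ay, az], ...]]. A call has 1 to 5 rows; each row is the pose to reach, as a shift and turn from the pose commanded when the call began, along the tool's axes at that moment, turning the shorter way round; what a row does not reach only later rows make up. A row lasts 1/8 s, in which the tool goes at most 62.5 mm and 10.7 degrees, less where a joint would pass 70% of its speed; a pose out of reach is approached as far as the arm can. A call with a number of a shift or a turn outside -1 to 1 is refused whole. A call with a gripper value outside its range is refused whole. "jaw" is the closure, from 0 (fully open) to 1 (shut), set as the call begins (left out, the last holds). The fingers move at their own pace and stop on an object; "squeeze" is the grip in N (left out, the last holds). Time passes only in rows, so rows that repeat a pose let the fingers close. It gives the time, the measured TCP pose, the force, the opening and the grip force at its end, in the units of the state.
- env.get_state(): the state, without advancing time (a new reading comes with each control period).
- env.read_camera(name): name is "scene" or "top"; returns a dict with "frame" (420x560x3 uint8, blue, green, red), "z_map" (420x560 float32, m along the optical axis (not along the pixel's ray), 0 where there is no reading), "intrinsics" (3x3 intrinsics, pixels), "k1" (the pictures are not rectified: a ray, as slopes to the right and down, at radius r is drawn at 1 + k1 r^2 times it, then the intrinsics apply), "R" (3x3) and "t" (3): a world point X has camera coordinates R X + t. Camera axes: x right, y down, z forward; pixel columns grow to the right and rows downward; lengths in m; the calibration is good to about 2 mm. A picture is of the moment at which its call begins.
- env.hand_in(): hands the job in; it is judged then, once.
Trained networks look in the newest picture that a camera, given by its name, has taken for a name from the list of things; names that differ only in an ending like _2 or _b are one class to them, and where a whole thing is asked for, a point or a joint stands for the part that bears it (a point fixed in the world has none). Each returns a list of dicts, best first, with "score" (0 to 1); they miss things now and then, are a little off and sometimes report something else, mostly with a low value. They report only what shows in the picture. A call takes as long as a camera call. They do not tell look-alikes from the thing itself.
- env.find_in(camera, name): "position" ([x, y, z] in m, in world coordinates, good to about 4 mm: the middle of the surface that is visible of it).
The state is a dict: "clock": time; "joint_pos": joint angles; "qvel": joint speeds; "tau": joint torques, N m; "tcp_pos": TCP position; "orientation": TCP orientation; "wrist_force": force on the tool from outside, world axes, zero at the start; "ft_torque": the same for the moment, N m; "finger_gap": finger opening in m; "grip_force": force on a finger pad.
Only numpy, scipy, OpenCV 4.12 (cv2) and the standard library are available. Lean on these libraries where they do the work, as an engineer would, in place of code of your own. Each camera call takes 0.05 s, during which the arm holds its last target. There are 200 camera calls.

## Working session

There is one attempt and no reset: what is moved stays moved. The work goes in short steps, Python scripts to look and compute and a tool call to move; the robot and the scene stay as the last step left them, time stands still between calls to the robot, and variables do not carry over. Pictures are saved under pics/ and viewed, at most 14 in all, crops included, and the job is handed in when it is done.

Besides the shell and the picture viewer there is one more tool, called after ">>>" as name(argument=value, ...), one argument or row to a line, values as JSON. carry_out: Moves the arm, as the interface text tells. Its arguments: {"type":"object","properties":{"increments":{"type":"array","items":{"type":"array","items":{"type":"array","items":{"type":"number","minimum":-1,"maximum":1}}}},"jaw":{"type":"number"},"squeeze":{"type":"number"}},"required":["increments"]}

```bash
mkdir -p pics; ls
cat > h.py <<'E'
import numpy as np, cv2
from workcell import env
from scipy.spatial.transform import Rotation as Rn
def snap(n,fn=None):
    c=env.read_camera(n)
    if fn: cv2.imwrite('pics/'+fn,c['frame'])
    return c
def world(c,u,v,z=None,zw=None):
    K=c['intrinsics'];k=c['k1']
    d=np.array([(u-K[0,2])/K[0,0],(v-K[1,2])/K[1,1]]);s=d.copy()
    for _ in range(20): s=d/(1+k*(s@s))
    ray=np.array([s[0],s[1],1.]);R=np.array(c['R']);t=np.array(c['t'])
    o=-R.T@t;w=R.T@ray
    if zw is not None: return o+w*(zw-o[2])/w[2]
    if z is None: z=c['z_map'][int(round(v)),int(round(u))]
    return o+w*z
def pix(c,X):
    p=np.array(c['R'])@np.array(X)+np.array(c['t']);s=p[:2]/p[2];s=s*(1+c['k1']*(s@s))
    return c['intrinsics'][:2,:2]@s+c['intrinsics'][:2,2]
def cloud(c):
    K=c['intrinsics'];v,u=np.mgrid[:420,:560];d=np.stack([(u-K[0,2])/K[0,0],(v-K[1,2])/K[1,1]],-1);s=d.copy()
    for _ in range(20): s=d/(1+c['k1']*(s**2).sum(-1,keepdims=True))
    z=c['z_map'][...,None];P=np.concatenate([s*z,z],-1)
    return (P-np.array(c['t']))@np.array(c['R'])
E
python3 - <<'E'
from h import *
np.set_printoptions(precision=4,suppress=True)
print(env.get_state())
a=snap('scene','s0.png')
for n in ['collar1','fixture','clamp_handle','rack','jar','bowl','wrench']:
    print('scene',n,[(np.round(d['position'],3),round(d['score'],2)) for d in env.find_in('scene',n)])
b=snap('top','t0.png')
for n in ['collar1','fixture','clamp_handle','rack','jar','bowl','wrench']:
    print('top',n,[(np.round(d['position'],3),round(d['score'],2)) for d in env.find_in('top',n)])
for c in (a,b): print(c['intrinsics'],c['k1'],c['R'],c['t'])
E
```

```text
pics
{'clock': 0.0, 'joint_pos': array([1.0914, 0.314 , 0.045 , 1.3036, 0.    , 1.4312]), 'qvel': array([ 0.0018,  0.0001, -0.0016, -0.0001,  0.0016,  0.0004]), 'tau': array([  0.0001, -48.0626,  29.8534,   0.0195,  -0.0002,  -0.    ]), 'tcp_pos': array([0.1914, 0.5417, 0.2494]), 'orientation': array([-0.0003,  0.1691,  0.9856, -0.0009]), 'wrist_force': array([-0.179 ,  0.2396,  0.3305]), 'ft_torque': array([ 0.0329, -0.0278, -0.0534]), 'grip_force': 0.0, 'finger_gap': 0.08577141400400388}
scene collar1 [(array([ 0.6  , -0.159,  0.052]), 0.69), (array([ 0.474, -0.143,  0.06 ]), 0.69), (array([ 0.605, -0.301,  0.027]), 0.68), (array([ 0.666, -0.168,  0.054]), 0.56), (array([ 0.444, -0.293,  0.022]), 0.56), (array([ 0.538, -0.156,  0.052]), 0.51), (array([ 0.522, -0.275,  0.025]), 0.47)]
scene fixture [(array([0.612, 0.076, 0.019]), 0.74)]
scene clamp_handle [(array([0.595, 0.06 , 0.082]), 0.68)]
scene rack [(array([ 0.626, -0.162,  0.038]), 0.61)]
scene jar [(array([0.443, 0.463, 0.06 ]), 0.62), (array([0.597, 0.059, 0.082]), 0.17)]
scene bowl []
scene wrench [(array([ 0.4  , -0.442, 
[... 397 characters left out ...]
ay([ 0.555, -0.151,  0.038]), 0.75), (array([0.574, 0.1  , 0.014]), 0.2)]
top jar [(array([0.431, 0.466, 0.087]), 0.7)]
top bowl [(array([ 0.547, -0.508,  0.024]), 0.71)]
top wrench [(array([ 0.409, -0.446,  0.008]), 0.84), (array([ 0.658, -0.166,  0.054]), 0.52)]
[[500.1362   0.     280.1705]
 [  0.     500.1362 206.995 ]
 [  0.       0.       1.    ]] -0.10894523166522935 [[ 0.3303  0.9438 -0.006 ]
 [ 0.6737 -0.2402 -0.6989]
 [-0.6611  0.2268 -0.7152]] [-0.1869 -0.294   1.7397]
[[528.8837   0.     270.5565]
 [  0.     528.8837 211.1832]
 [  0.       0.       1.    ]] 0.06793267240339702 [[-0.0064 -1.     -0.0019]
 [-0.9973  0.0065 -0.0731]
 [ 0.0731  0.0014 -0.9973]] [0.0247 0.5421 1.5928]
```

View pics/s0.png

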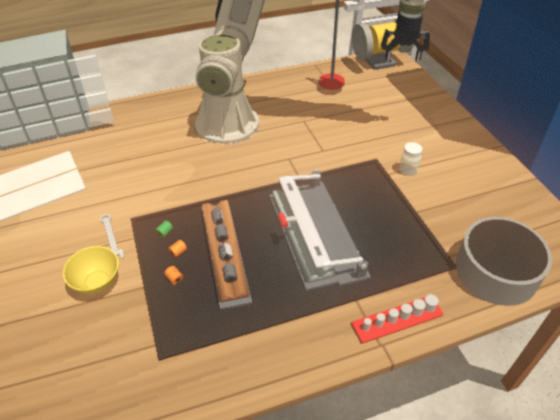

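View pics/t0.png

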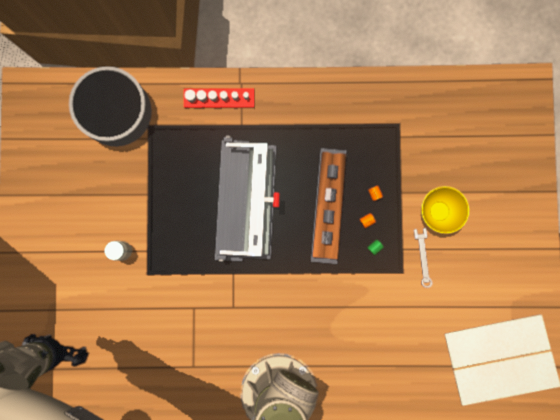

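Four dark collars in the wooden rack: top view (333,172), (330,195), (328,217), (327,238). The orange (375,193), (368,220) and green (375,247) pieces on the mat are look-alikes, not in the rack, so I leave them alone. The clamp handle is at (276,200). I'll confirm in an enlarged crop and check that the two views agree.

```bash
cat > a.py <<'E'
from h import *
np.set_printoptions(precision=4,suppress=True)
a=snap('scene');b=snap('top')
A=cloud(a);B=cloud(b)
cv2.imwrite('pics/crop0.png',np.hstack([cv2.resize(a['frame'][165:305,190:390][:, :],None,fx=2,fy=3.0,interpolation=2)[:420],cv2.resize(b['frame'][130:270,210:350],None,fx=2.8,fy=3,interpolation=2)]))
# tcp reprojection
s=env.get_state();print('tcp px',pix(b,s['tcp_pos']),pix(a,s['tcp_pos']))
# mat/bench plane heights
for n,C in (('scene',A),('top',B)):
    z=C[...,2]; m=(C[...,0]>.35)&(C[...,0]<.75)&(C[...,1]>-.3)&(C[...,1]<.22)
    print(n,'z hist low',np.median(z[m&(z<.012)]))
    # rack: wood colour height
    m=(C[...,1]>-.25)&(C[...,1]<-.08)&(C[...,0]>.3)&(C[...,0]<.8)&(z>.03)&(z<.075)
    p=C[m]; print('rack',len(p),p.min(0),p.max(0),cv2.minAreaRect(p[:,:2].astype(np.float32)))
    m=(C[...,1]>-.05)&(C[...,1]<.25)&(C[...,0]>.3)&(C[...,0]<.8)&(z>.008)&(z<.2)
    p=C[m]; print('fix',len(p),p.min(0),p.max(0),cv2.minAreaRect(p[:,:2].astype(np.float32)))
    f=a['frame'] if n=='scene' else b['frame']
    f=f.astype(int); red=(f[...,2]>130)&(f[...,1]<70)&(f[...,0]<80)&(C[...,1]>-.1)&(C[...,1]<.25)&(C[...,0]<.7)&(C[...,0]>.4)
    print('red',red.sum(),np.median(C[red],0),C[red].min(0),C[red].max(0),np.argwhere(red).mean(0)[::-1])
E
python3 a.py
```

```text
tcp px [ 65.4887 343.9798] [402.2973  58.5133]
scene z hist low 0.0012986198153798149
rack 2428 [ 0.4003 -0.208   0.03  ] [ 0.7268 -0.105   0.0634] ((0.562823474407196, -0.15607357025146484), (0.07271308451890945, 0.3233274519443512), 84.22306060791016)
fix 6494 [ 0.3562 -0.0489  0.008 ] [0.7715 0.2495 0.0988] ((0.5640150308609009, 0.09951165318489075), (0.2983943521976471, 0.41449400782585144), 89.77971649169922)
  return _methods._mean(a, axis=axis, dtype=dtype,
  ret = um.true_divide(
Traceback (most recent call last):
  File "a.py", line 19, in <module>
    print('red',red.sum(),np.median(C[red],0),C[red].min(0),C[red].max(0),np.argwhere(red).mean(0)[::-1])
                                              ~~~~~~~~~~^^^
ValueError: zero-size array to reduction operation minimum which has no identity
```

View pics/crop0.png

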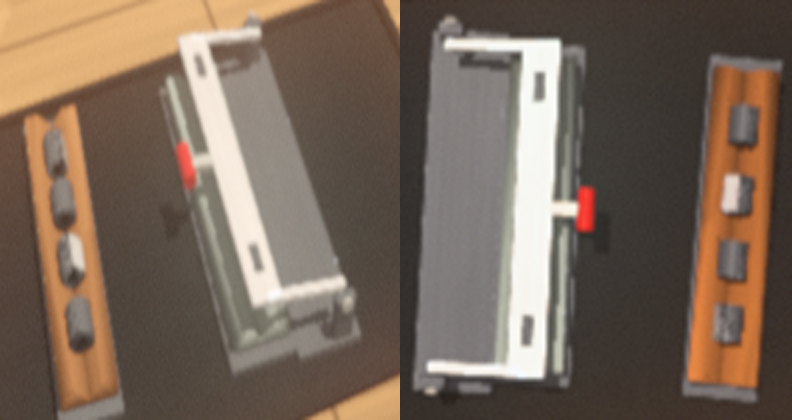

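The crop shows the four grey collars in the rack, none orange or green, and the clamp held partly open. Next I measure the fixture and rack frames and the handle in both views.

```bash
cat > a.py <<'E'
from h import *
np.set_printoptions(precision=4,suppress=True)
a=snap('scene');b=snap('top')
H=0.0
for n,c in (('scene',a),('top',b)):
    C=cloud(c);f=c['frame'];hsv=cv2.cvtColor(f,cv2.COLOR_BGR2HSV).astype(int)
    h,s,v=hsv[...,0],hsv[...,1],hsv[...,2];z=C[...,2]
    box=(C[...,0]>.33)&(C[...,0]<.8)
    fx=box&(C[...,1]>-.03)&(C[...,1]<.24)
    red=fx&((h<8)|(h>172))&(s>150)&(v>110)
    print(n,'red',red.sum(),np.median(C[red],0),np.percentile(C[red],[3,97],axis=0).ravel(),'px',np.argwhere(red).mean(0)[::-1])
    wh=fx&(v>195)&(s<40)&(z>.06); p=C[wh]; print('white rect',cv2.minAreaRect(p[:,:2].astype(np.float32)),np.percentile(p[:,2],[5,50,95]))
    pl=p[np.abs(p[:,0]-.56)<.1]; 
    A=np.c_[pl[:,:2],np.ones(len(pl))];k=np.linalg.lstsq(A,pl[:,2],rcond=None)[0];print('plate plane',k,'std',(pl[:,2]-A@k).std())
    bx=fx&(v>60)&(z>0.003)&(z<.03); p=C[bx]; print('base rect',cv2.minAreaRect(p[:,:2].astype(np.float32)),np.median(p[:,2]))
    rk=box&(C[...,1]>-.24)&(C[...,1]<-.07)&(s>110)&(h<22)&(v>60)&(z>.012)
    p=C[rk];print('rack',len(p),cv2.minAreaRect(p[:,:2].astype(np.float32)),np.percentile(p[:,2],[5,50,95]))
    co=box&(C[...,1]>-.24)&(C[...,1]<-.07)&(s<70)&(z>.044)
    nl,lab,st,ce=cv2.connectedComponentsWithStats(co.astype(np.uint8))
    for i in range(1,nl):
        if st[i,4]>25: q=C[lab==i];print('  col',st[i,4],np.median(q,0),np.percentile(q[:,2],95),'px',ce[i])
E
python3 a.py
```

```text
scene red 70 [0.5819 0.0019 0.0913] [ 0.5574 -0.0034  0.0805  0.5938  0.0082  0.0958] px [282.3571 219.6571]
white rect ((0.5789272785186768, 0.08838331699371338), (0.1450796276330948, 0.33692190051078796), 87.04367065429688) [0.0677 0.0791 0.0841]
plate plane [-0.0077 -0.1471  0.0929] std 0.0019653620839242044
base rect ((0.564984142780304, 0.10518883913755417), (0.47009116411209106, 0.2693827748298645), 0.11771664023399353) 0.01128756928091354
rack 1957 ((0.5439631342887878, -0.1554882526397705), (0.36944037675857544, 0.13399933278560638), 5.086859703063965) [0.0205 0.0371 0.0414]
  col 99 [ 0.4712 -0.1481  0.0566] 0.059723509168341356 px [216.9596 214.101 ]
  col 122 [ 0.5324 -0.1533  0.0556] 0.0603532686012984 px [220.6885 230.6393]
  col 146 [ 0.5987 -0.1597  0.0542] 0.06012630128582399 px [224.8425 249.7397]
  col 153 [ 0.6687 -0.1682  0.0553] 0.06015065327586742 px [229.0392 271.2288]
top red 93 [0.5719 0.0049 0.0911] [ 0.4244 -0.0051 -0.0013  0.6029  0.0188  1.6282] px [274.2903 193.5161]
white rect ((0.5759426355361938, 0.08617499470710754), (0.15102142095565796, 0.33125585317611694), 86.8733901977539) [0.0694 0.0789 0.0874]
plate plane [-0.0088 -0.1632  0.0941] std 0.003464974121792439
base rect ((0.5652874708175659, 0.1048230230808258), (0.2692076861858368, 0.4695700407028198), 89.84963989257812) 0.010336520719025686
rack 2048 ((0.5374658703804016, -0.15554219484329224), (0.16335460543632507, 0.36736243963241577), 89.73676300048828) [0.0208 0.0357 0.0433]
  col 110 [ 0.6583 -0.1635  0.0555] 0.06229045956872126 px [332.2455 171.2182]
  col 109 [ 0.5894 -0.1567  0.0549] 0.0608494886872383 px [330.2477 194.4679]
  col 107 [ 0.5237 -0.1495  0.056 ] 0.06320644761120976 px [328.1776 216.215 ]
  col 103 [ 0.4589 -0.1455  0.0562] 0.06286801910147928 px [326.7864 237.5728]
```

```bash
cat >> h.py <<'E'
import json
DOWN=lambda yaw,tilt=0: Rn.from_euler('z',yaw)*Rn.from_euler('x',tilt)*Rn.from_matrix([[0,1,0],[1,0,0],[0,0,-1]])
# tool y along (cos yaw, sin yaw), z down; tilt>0 about groove axis x: leans tool tip to +y, body to -y
def start():
    s=env.get_state();q=s['orientation'];return np.array(s['tcp_pos']),Rn.from_quat([q[1],q[2],q[3],q[0]])
def plan(wps,p=None,R=None,extra=1):
    if p is None: p,R=start()
    for w in wps:
        p1=np.array(w[0],float);R1=w[1];jaw=w[2] if len(w)>2 else None
        rv=(R.inv()*R1).as_rotvec();n=max(np.linalg.norm(p1-p)/.0625,np.degrees(np.linalg.norm(rv))/10.7)
        k=max(1,int(np.ceil(n/4.6)))
        for i in range(1,k+1):
            q=p+(p1-p)/k;Q=R*Rn.from_rotvec(rv/k)
            d=np.round(np.r_[R.inv().apply(q-p)/.5,(rv/k)/(2*np.pi)],4)
            rows=int(min(5,np.ceil(n/k)+(extra if i==k else 0)))
            print('ROW',(d+0).tolist(),'x%d'%rows,'jaw',jaw)
            p=p+R.apply(d[:3]*.5);R=R*Rn.from_rotvec(d[3:]*2*np.pi);p1c=p
        
    return p,R
E
python3 - <<'E'
from h import *
np.set_printoptions(precision=4,suppress=True)
a=snap('scene');b=snap('top')
for c in (a,b):
    hsv=cv2.cvtColor(c['frame'],cv2.COLOR_BGR2HSV).astype(int);h,s,v=hsv[...,0],hsv[...,1],hsv[...,2]
    m=((h<8)|(h>172))&(s>150)&(v>110)
    n,l,st,ce=cv2.connectedComponentsWithStats(m.astype(np.uint8))
    for i in range(1,n):
        if st[i,4]>30: print(st[i],ce[i],world(c,*ce[i],zw=.0835),world(c,*ce[i],zw=.0925))
R=DOWN(np.radians(-3))
print(env.get_state()['joint_pos'])
plan([((.45,.2,.22),R,0.2),((.576,.003,.16),R),((.576,.003,.081),R)])
E
```

```text
[319  74  26  16 305] [331.3574  81.459 ] [-0.002   0.3928  0.0835] [0.0114 0.3864 0.0925]
[279 213   8  14  67] [282.3731 219.6567] [0.5734 0.004  0.0835] [0.5813 0.0012 0.0925]
[ 352  306   91   37 1055] [390.8749 324.89  ] [0.9493 0.1227 0.0835] [0.9536 0.1188 0.0925]
[183  88  72  20 925] [223.1297  98.8032] [0.8726 0.1595 0.0835] [0.87   0.1587 0.0925]
[273 192   7  15  88] [276.1023 199.1932] [0.5728 0.0046 0.0835] [0.5719 0.0047 0.0925]
[1.0914 0.3132 0.0461 1.3036 0.     1.4312]
ROW [-0.3576, -0.2365, 0.0303, 0.0, 0.0, 0.1021] x4 jaw 0.2
ROW [-0.214, 0.0123, 0.0151, 0.0, 0.0, 0.1021] x5 jaw 0.2
ROW [-0.2723, 0.205, 0.0676, 0.0, 0.0, 0.0] x3 jaw None
ROW [-0.1361, 0.1025, 0.0338, 0.0, 0.0, 0.0] x4 jaw None
ROW [-0.1362, 0.1025, 0.1918, 0.0, 0.0, 0.0001] x4 jaw None
```

```bash
python3 - <<'E'
s=open('h.py').read()
s=s.replace("q=p+(p1-p)/k;Q=R*Rn.from_rotvec(rv/k)","m=k-i+1;q=p+(p1-p)/m;rr=(R.inv()*R1).as_rotvec()/m").replace("(rv/k)/(2*np.pi)","rr/(2*np.pi)")
open('h.py','w').write(s)
E
python3 - <<'E'
from h import *
R=DOWN(np.radians(-3))
plan([((.45,.2,.22),R,0.2),((.574,.004,.16),R),((.574,.004,.081),R)])
E
```

```text
ROW [-0.3576, -0.2365, 0.0303, 0.0, 0.0, 0.1021] x4 jaw 0.2
ROW [-0.428, 0.0245, 0.0303, 0.0, 0.0, 0.1022] x5 jaw 0.2
ROW [-0.3784, 0.2683, 0.12, 0.0, 0.0, 0.0] x5 jaw None
ROW [0.0, 0.0, 0.158, 0.0, 0.0, 0.0] x3 jaw None
```

>>> carry_out(
  increments=[
    [[-0.3576,-0.2365,0.0303,0,0,0.1021],[-0.3576,-0.2365,0.0303,0,0,0.1021],[-0.3576,-0.2365,0.0303,0,0,0.1021],[-0.3576,-0.2365,0.0303,0,0,0.1021],[-0.3576,-0.2365,0.0303,0,0,0.1021]],
  ],
  jaw=0.2,
)

```text
clock: 1.72
tcp_pos: [0.3219, 0.3697, 0.2352]
orientation: [0.0, 0.473, 0.881, 0.0]
wrist_force: [0.4, 0.0, 0.7]
finger_gap: 0.0685
grip_force: 0.0
```

>>> carry_out(
  increments=[
    [[-0.428,0.0245,0.0303,0,0,0.1022],[-0.428,0.0245,0.0303,0,0,0.1022],[-0.428,0.0245,0.0303,0,0,0.1022],[-0.428,0.0245,0.0303,0,0,0.1022],[-0.428,0.0245,0.0303,0,0,0.1022]],
  ],
)

```text
clock: 2.35
tcp_pos: [0.4509, 0.1996, 0.2198]
orientation: [-0.0, 0.726, 0.688, 0.0]
wrist_force: [-0.5, 0.2, -0.8]
finger_gap: 0.0683
grip_force: 0.0
```

>>> carry_out(
  increments=[
    [[-0.3784,0.2683,0.12,0,0,0],[-0.3784,0.2683,0.12,0,0,0],[-0.3784,0.2683,0.12,0,0,0],[-0.3784,0.2683,0.12,0,0,0],[-0.3784,0.2683,0.12,0,0,0]],
  ],
)

```text
clock: 2.98
tcp_pos: [0.575, 0.0032, 0.1586]
orientation: [-0.001, 0.726, 0.688, -0.0]
wrist_force: [-0.7, 0.1, 0.1]
finger_gap: 0.068
grip_force: 0.0
```

>>> carry_out(
  increments=[
    [[0,0,0.079,0,0,0],[0,0,0.158,0,0,0],[0,0,0.158,0,0,0]],
  ],
)

```text
clock: 3.35
tcp_pos: [0.5708, 0.0068, 0.0785]
orientation: [-0.003, 0.724, 0.69, -0.002]
wrist_force: [0.8, 0.4, 0.1]
finger_gap: 0.0682
grip_force: 0.0
```

>>> carry_out(
  increments=[
    [[0,0,0,0,0,0],[0,0,0,0,0,0],[0,0,0,0,0,0],[0,0,0,0,0,0],[0,0,0,0,0,0]],
  ],
  jaw=1,
  squeeze=30,
)

```text
clock: 3.98
tcp_pos: [0.5733, 0.0049, 0.082]
orientation: [-0.001, 0.725, 0.689, 0.0]
wrist_force: [-4.1, 3.7, 2.0]
finger_gap: 0.0394
grip_force: 34.8
```

Run:
```python
from h import *
s=env.get_state();print(s['joint_pos'],s['tcp_pos'],s['wrist_force'])
c=snap('scene');u,v=pix(c,s['tcp_pos']).astype(int)
cv2.imwrite('pics/h1.png',cv2.resize(c['frame'][v-60:v+60,u-80:u+80],None,fx=4,fy=4))
# arc plan
th=np.arctan2(s['tcp_pos'][2]-.0596,.153)
y=np.array([np.sin(np.radians(3)),np.cos(np.radians(3)),0]);hp=np.array(s['tcp_pos'])+.155*np.cos(th)*y*-1*-1;hp[2]=.0596
print('th',th,'hinge',hp)
p,R=start();R0=R;p0=p
for k,t in enumerate(np.linspace(th,2.3,21)[1:]):
    if k%5==0: base=p0 if k==0 else q
    q=hp-.155*np.cos(t)*y+[0,0,.155*np.sin(t)]
    print(k,np.round(R0.inv().apply(q-base)/.5,4).tolist())
```

```text
[-1.32178873e-01  4.14140743e-01 -2.37463010e-01  9.19954828e-01
  1.42966891e-03  1.49044715e+00] [0.57328761 0.00488861 0.08202958] [-4.06395155  3.65144256  1.96678994]
th 0.14556173999622082 hinge [0.5813139  0.15803925 0.0596    ]
0 [0.0067, -0.0001, -0.0328]
1 [0.0168, -0.0001, -0.0646]
2 [0.0303, -0.0001, -0.0951]
3 [0.047, -0.0001, -0.124]
4 [0.0667, -0.0001, -0.1509]
5 [0.0225, -0.0, -0.0247]
6 [0.0475, -0.0, -0.0468]
7 [0.0748, 0.0, -0.066]
8 [0.1039, 0.0, -0.0823]
9 [0.1347, 0.0, -0.0953]
10 [0.032, 0.0, -0.0096]
11 [0.0648, 0.0, -0.0158]
12 [0.098, 0.0, -0.0183]
13 [0.1314, 0.0001, -0.0173]
14 [0.1645, 0.0001, -0.0127]
15 [0.0324, 0.0, 0.0081]
16 [0.0637, 0.0, 0.0197]
17 [0.0936, 0.0001, 0.0345]
18 [0.1217, 0.0001, 0.0525]
19 [0.1477, 0.0001, 0.0734]
```

View pics/h1.png

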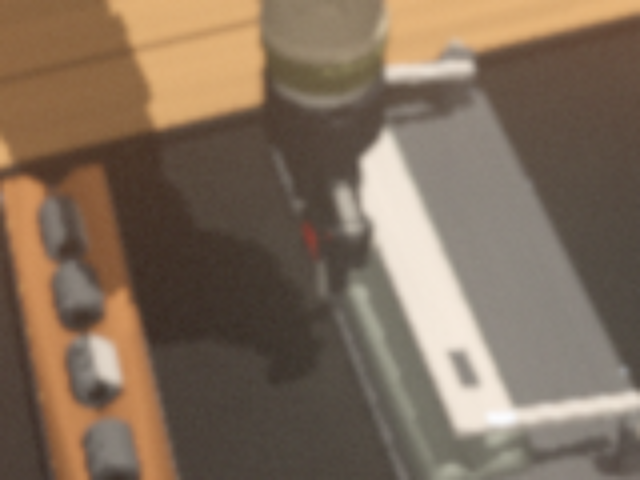

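The fingers pinch the red bar (crop 310,240), and the gap of 39.4 mm matches its length. Now I swing the clamp.

>>> carry_out(
  increments=[
    [[0.0067,0,-0.0328,0,0,0],[0.0168,0,-0.0646,0,0,0],[0.0303,0,-0.0951,0,0,0],[0.047,0,-0.124,0,0,0],[0.0667,0,-0.1509,0,0,0]],
  ],
)

```text
clock: 4.65
tcp_pos: [0.5752, 0.0376, 0.1574]
orientation: [-0.0, 0.726, 0.688, -0.001]
wrist_force: [-4.5, 1.1, -7.9]
finger_gap: 0.0393
grip_force: 32.3
```

>>> carry_out(
  increments=[
    [[0.0225,0,-0.0247,0,0,0],[0.0475,0,-0.0468,0,0,0],[0.0748,0,-0.066,0,0,0],[0.1039,0,-0.0823,0,0,0],[0.1347,0,-0.0953,0,0,0]],
  ],
)

```text
clock: 5.28
tcp_pos: [0.579, 0.1044, 0.2054]
orientation: [0.001, 0.726, 0.688, -0.001]
wrist_force: [-5.6, -3.1, -5.7]
finger_gap: 0.0391
grip_force: 31.3
```

>>> carry_out(
  increments=[
    [[0.032,0,-0.0096,0,0,0],[0.0648,0,-0.0158,0,0,0],[0.098,0,-0.0183,0,0,0],[0.1314,0,-0.0173,0,0,0],[0.1645,0,-0.0127,0,0,0]],
  ],
)

```text
clock: 5.9
tcp_pos: [0.5837, 0.1871, 0.2129]
orientation: [0.001, 0.726, 0.688, 0.0]
wrist_force: [-5.3, -3.3, 1.0]
finger_gap: 0.0394
grip_force: 30.7
```

>>> carry_out(
  increments=[
    [[0.0324,0,0.0081,0,0,0],[0.0637,0,0.0197,0,0,0],[0.0936,0,0.0345,0,0,0],[0.1217,0,0.0525,0,0,0],[0.1477,0,0.0734,0,0,0]],
  ],
)

```text
clock: 6.52
tcp_pos: [0.588, 0.2626, 0.177]
orientation: [0.0, 0.725, 0.689, 0.002]
wrist_force: [-6.7, -0.3, 5.6]
finger_gap: 0.0396
grip_force: 32.3
```

>>> carry_out(
  increments=[
    [[0,0,0,0,0,0],[0,0,0,0,0,0],[0,0,0,0,0,0],[0,0,0,0,0,0]],
  ],
  jaw=0.2,
)

```text
clock: 7.02
tcp_pos: [0.5881, 0.2601, 0.1744]
orientation: [0.0, 0.726, 0.688, 0.001]
wrist_force: [0.3, 0.3, -0.6]
finger_gap: 0.0687
grip_force: 0.0
```

>>> carry_out(
  increments=[
    [[0,0,-0.12,0,0,0],[0,0,-0.16,0,0,0],[-0.3,0,-0.16,0,0,0],[-0.4,0,-0.16,0,0,0],[-0.4,0,-0.16,0,0,0]],
  ],
)

```text
clock: 7.65
tcp_pos: [0.5775, 0.0714, 0.2541]
orientation: [0.0, 0.725, 0.688, 0.0]
wrist_force: [1.0, -0.9, 1.0]
finger_gap: 0.0681
grip_force: 0.0
```

Run:
```python
from h import *
R=DOWN(np.radians(-5))
plan([((.36,.05,.3),R)])
```

```text
ROW [-0.0655, -0.4322, -0.0923, 0.0002, 0.0, 0.0056] x5 jaw None
```

>>> carry_out(
  increments=[
    [[-0.0655,-0.4322,-0.0923,0,0,0.0056],[-0.0655,-0.4322,-0.0923,0,0,0.0056],[-0.0655,-0.4322,-0.0923,0,0,0.0056],[-0.0655,-0.4322,-0.0923,0,0,0.0056],[-0.0655,-0.4322,-0.0923,0,0,0.0056]],
  ],
)

```text
clock: 8.28
tcp_pos: [0.3585, 0.0517, 0.3012]
orientation: [0.001, 0.738, 0.675, 0.001]
wrist_force: [0.3, 0.4, -0.5]
finger_gap: 0.0682
grip_force: 0.0
```

Run:
```python
from h import *
np.set_printoptions(precision=4,suppress=True)
a=[snap('scene') for _ in range(5)];b=[snap('top') for _ in range(5)]
def avg(L):
    c=dict(L[0]);c['frame']=np.mean([x['frame'] for x in L],0).astype(np.uint8);c['z_map']=np.median([x['z_map'] for x in L],0);return c
a=avg(a);b=avg(b)
import pickle;pickle.dump((a,b),open('ab.pkl','wb'))
ims=[]
for c,(cx,cy,w,h) in ((a,(285,235,200,150)),(b,(290,195,140,150))):
    ims.append(cv2.resize(c['frame'][cy-h//2:cy+h//2,cx-w//2:cx+w//2],(int(w*2.35),600 if h==0 else 450)))
cv2.imwrite('pics/open.png',np.hstack(ims)); print([i.shape for i in ims])
# cross-groove height profiles in tentative frames
for nm,o,yaw in (('fix',np.array([.576,.058]),-3),('rack',np.array([.562,-.156]),-5.8)):
    ex=np.array([np.cos(np.radians(yaw)),np.sin(np.radians(yaw))]);ey=np.array([-ex[1],ex[0]])
    for n,c in (('scene',a),('top',b)):
        C=cloud(c);d=C[...,:2]-o;l=d@ex;t=d@ey;z=C[...,2]
        m=(abs(l)<.15)&(abs(t)<.05)
        prof=[np.median(z[m&(abs(t-q)<.002)]) for q in np.arange(-.036,.037,.004)]
        print(nm,n,np.round(np.array(prof)*1000,1))
```

```text
[(450, 470, 3), (450, 329, 3)]
fix scene [22.8 38.3 38.3 38.3 38.3 37.3 33.3 29.1 24.8 21.3 23.3 27.4 31.3 35.6
 38.1 38.3 38.  38.1 38.1]
fix top [14.1 37.3 37.8 37.5 37.3 36.  31.5 27.8 23.7 20.3 23.1 27.  30.9 35.
 37.3 37.1 37.5 37.4 37.1]
rack scene [35.8 37.8 38.2 38.1 37.9 37.2 49.6 54.  55.5 56.4 54.8 51.8 45.  37.
 37.9 38.  37.8 38.  38.4]
rack top [37.1 37.  37.9 37.4 37.5 37.3 35.2 31.2 38.3 53.7 52.3 50.7 44.6 36.4
 37.2 37.5 37.1 37.5 25.6]
```

View pics/open.png

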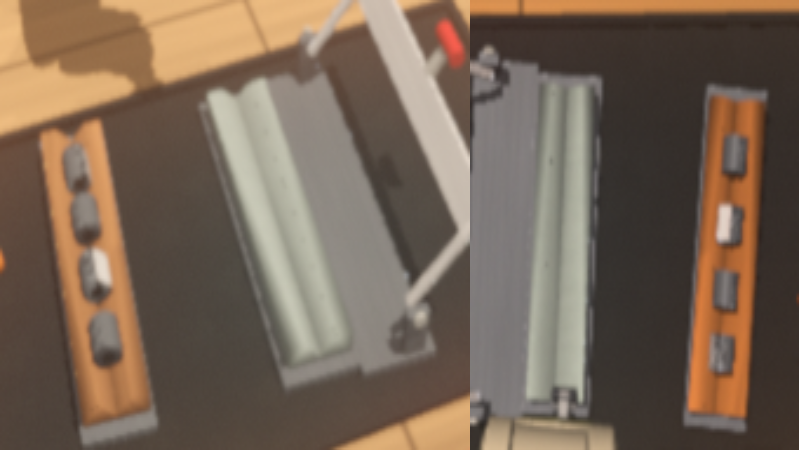

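```bash
cat > fit.py <<'E'
from h import *
import pickle
from scipy.optimize import least_squares
np.set_printoptions(precision=4,suppress=True)
AX=.0426
def fitV(c,o,yaw,cover=None):
    C=cloud(c).reshape(-1,3);C=C[(C[:,2]>.01)&(C[:,2]<.3)]
    def lt(p):
        e=np.array([np.cos(p[1]),np.sin(p[1])]);d=C[:,:2]-o;return d@e,d@np.array([-e[1],e[0]])-p[0]
    def res(p):
        l,t=lt(p);m=(abs(lt([0,yaw])[0])<.15)&(abs(lt([0,yaw])[1])<.027)&(C[:,2]<.042)
        mod=np.minimum(.02+abs(t[m]),.038)+p[2];r=C[m,2]-mod
        return r
    s=least_squares(res,[0,yaw,0],loss='soft_l1',f_scale=.0015,x_scale=[.001,.01,.001],diff_step=1e-3)
    l,t=lt(s.x);m=(abs(t)<.03)&(C[:,2]>.03)&(C[:,2]<.042)&(abs(l)<.19)
    return s.x,np.percentile(l[m],[1,99])
if __name__=='__main__':
    a,b=pickle.load(open('ab.pkl','rb'))
    for nm,o,yaw in (('fix',np.array([.576,.058]),-3),('rack',np.array([.562,-.156]),-5.8)):
        for n,c in (('scene',a),('top',b)):
            x,e=fitV(c,o,np.radians(yaw));print(nm,n,'t0 mm',x[0]*1e3,'yaw',np.degrees(x[1]),'dz',x[2]*1e3,'ext',e)
            if nm=='rack':
                C=cloud(c).reshape(-1,3);f=c['frame'].reshape(-1,3).mean(1)
                ex=np.array([np.cos(x[1]),np.sin(x[1])]);ey=np.array([-ex[1],ex[0]]);d=C[:,:2]-o
                l=d@ex;t=d@ey-x[0];z=C[:,2]-x[2]-AX
                m=(abs(l)<.16)&(abs(t)<.022)&(z>.004);ll=np.sort(l[m])
                g=np.where(np.diff(ll)>.006)[0];st=np.r_[ll[0],ll[g+1]];en=np.r_[ll[g],ll[-1]]
                for s0,e0 in zip(st,en):
                    if e0-s0<.02: continue
                    mc=(s0+e0)/2;k=m&(abs(l-mc)<.013)&(np.hypot(t,z)<.022)
                    P=np.c_[t[k],z[k]];br=f[k]
                    best=[]
                    for ang in np.radians(np.arange(-180,180,3)):
                        nn=np.array([-np.sin(ang),np.cos(ang)]) # 0=up, + toward -y.. (rotation about +x)
                        dd=np.maximum(np.hypot(*P.T)-.016,P@nn-.0125)
                        best.append((np.mean(np.minimum(abs(dd),.004)),np.degrees(ang)))
                    best.sort()
                    phi=np.degrees(np.arctan2(-P[:,0],P[:,1]))
                    bb=[int(np.median(br[abs(phi-q)<10])) if (abs(phi-q)<10).sum()>3 else -1 for q in range(-90,91,15)]
                    rr=[round(1e3*np.median(np.hypot(*P[abs(phi-q)<10].T)),1) if (abs(phi-q)<10).sum()>3 else -1 for q in range(-90,91,15)]
                    print('  l',round(s0,4),round(e0,4),'n',k.sum(),[(round(1e3*q,2),round(w)) for q,w in best[:4]],'\n    br',bb,'\n    r',rr)
E
python3 fit.py
```

```text
fix scene t0 mm 0.7225530146923255 yaw -3.176366504077497 dz 0.13179497387459796 ext [-0.1556  0.1611]
fix top t0 mm 0.28447922654333346 yaw -3.2409689702599898 dz -0.6332807398108544 ext [-0.1572  0.1548]
rack scene t0 mm 0.09493087055987544 yaw -5.8526697060978705 dz 0.24146613212409188 ext [-0.1545  0.1602]
  l -0.1185 -0.0786 n 70 [(np.float64(0.59), -78), (np.float64(0.59), -81), (np.float64(0.6), -75), (np.float64(0.6), -72)] 
    br [-1, -1, -1, 149, 143, 135, 136, 132, 128, 117, 108, -1, -1] 
    r [-1, -1, -1, np.float64(15.2), np.float64(15.4), np.float64(16.1), np.float64(16.1), np.float64(16.2), np.float64(16.0), np.float64(16.7), np.float64(16.7), -1, -1]
  l -0.0546 -0.0158 n 88 [(np.float64(0.67), 108), (np.float64(0.67), 111), (np.float64(0.67), -180), (np.float64(0.67), -177)] 
    br [-1, -1, 127, 127, 131, 136, 136, 132, 126, 110, 103, 101, -1] 
    r [-1, -1, np.float64(16.5), np.float64(16.1), np.float64(15.9), np.float64(15.9), np.float64(16.4), np.float64(15.8), np.float64(15.5), np.float64(15.5), np.float64(15.9), np.float64(15.6), -1]
  l 0.0116 0.0496 n 90 [
[... 1722 characters left out ...]
-45), (np.float64(1.05), -39), (np.float64(1.09), -48)] 
    br [-1, 194, 210, 210, 209, 198, 136, 96, 89, 80, 78, -1, -1] 
    r [-1, np.float64(14.2), np.float64(13.1), np.float64(12.5), np.float64(12.5), np.float64(14.3), np.float64(16.0), np.float64(16.5), np.float64(15.8), np.float64(15.9), np.float64(15.9), -1, -1]
  l 0.0794 0.1162 n 88 [(np.float64(1.25), -111), (np.float64(1.26), -108), (np.float64(1.26), -114), (np.float64(1.26), 114)] 
    br [-1, -1, 84, 90, 100, 117, 117, 100, 86, 79, 80, -1, -1] 
    r [-1, -1, np.float64(15.5), np.float64(16.2), np.float64(15.4), np.float64(15.3), np.float64(15.5), np.float64(16.3), np.float64(16.3), np.float64(16.0), np.float64(15.8), -1, -1]
```

```bash
cat >> h.py <<'E'
FR={'r':(np.array([.562,-.1558]),np.radians(-5.76)),'f':(np.array([.5768,.0585]),np.radians(-3.2))}
def T(fr,l,h,tilt,d=.008,back=0):
    o,y=FR[fr];R=DOWN(y,np.radians(tilt));p=np.r_[o+l*np.array([np.cos(y),np.sin(y)]),.0426+h]
    return p-R.apply([0,0,1])*(d+back),R
def W(fr,l,h,tilt,jaw=None,**k): return T(fr,l,h,tilt,**k)+(jaw,)
E
python3 - <<'E'
from h import *
plan([W('r',.029,.08,0,.37),W('r',.029,0,0),W('r',.029,0,0,'CLOSE 70N'),W('r',.029,.08,0),W('f',.033,.08,0),W('f',.033,.012,45),W('f',.033,.0003,45)])
E
```

```text
ROW [-0.1896, 0.2481, 0.1686, -0.0001, 0.0, 0.001] x3 jaw 0.37
ROW [-0.1881, 0.2492, 0.1688, -0.0001, 0.0, 0.001] x4 jaw 0.37
ROW [0.0, 0.0, 0.16, 0.0, 0.0, 0.0] x3 jaw None
ROW [0.0, 0.0, 0.0, 0.0, 0.0, 0.0] x2 jaw CLOSE 70N
ROW [0.0, 0.0, -0.16, 0.0, 0.0, 0.0] x3 jaw None
ROW [0.4323, -0.0055, 0.0001, 0.0, 0.0, -0.0071] x5 jaw None
ROW [-0.0113, 0.0, 0.1407, 0.0, 0.125, 0.0] x5 jaw None
ROW [-0.0165, 0.0, 0.0165, 0.0, 0.0, 0.0001] x2 jaw None
```

>>> carry_out(
  increments=[
    [[-0.3777,0.4973,0.1,0,0,0.002],[-0.3777,0.4973,0.1,0,0,0.002],[-0.3777,0.4973,0.1,0,0,0.002],[-0.3777,0.4973,0.1,0,0,0.002],[-0.3777,0.4973,0.1,0,0,0.002]],
  ],
  jaw=0.37,
)

```text
clock: 9.4
tcp_pos: [0.5901, -0.1572, 0.2496]
orientation: [-0.0, 0.742, 0.671, 0.0]
wrist_force: [0.7, 0.6, 1.3]
finger_gap: 0.0535
grip_force: 0.0
```

Run:
```python
from h import *
print(env.get_state()['finger_gap'])
plan([W('r',.029,.08,0,.37),W('r',.029,0,0)])
```

```text
0.05345353970552436
ROW [-0.003, 0.0019, 0.238, 0.0, 0.0, 0.0] x3 jaw 0.37
ROW [-0.0001, 0.0, 0.16, 0.0, 0.0, 0.0] x3 jaw None
```

>>> carry_out(
  increments=[
    [[-0.003,0.0019,0.12,0,0,0],[-0.003,0.0019,0.238,0,0,0],[-0.003,0.0019,0.32,0,0,0],[-0.003,0.0019,0.398,0,0,0],[-0.003,0.0019,0.398,0,0,0]],
  ],
)

```text
clock: 10.02
tcp_pos: [0.5877, -0.1568, 0.0482]
orientation: [-0.002, 0.742, 0.671, -0.001]
wrist_force: [-0.5, 0.2, -0.2]
finger_gap: 0.0541
grip_force: 0.0
```

>>> carry_out(
  increments=[
    [[0,0,0,0,0,0],[0,0,0,0,0,0],[0,0,0,0,0,0],[0,0,0,0,0,0],[0,0,0,0,0,0]],
  ],
  jaw=1,
  squeeze=70,
)

```text
clock: 10.65
tcp_pos: [0.5896, -0.1571, 0.052]
orientation: [0.0, 0.742, 0.671, 0.0]
wrist_force: [-1.0, 0.3, 0.4]
finger_gap: 0.0346
grip_force: 70.6
```

>>> carry_out(
  increments=[
    [[0,0,-0.08,0,0,0],[0,0,-0.16,0,0,0],[0,0,-0.16,0,0,0]],
  ],
)

```text
clock: 11.02
tcp_pos: [0.5916, -0.1582, 0.1352]
orientation: [0.003, 0.742, 0.671, 0.001]
wrist_force: [1.1, 0.3, -2.2]
finger_gap: 0.0348
grip_force: 70.7
```

>>> carry_out(
  increments=[
    [[0,0,0,0,0,0],[0,0,0,0,0,0]],
  ],
)

```text
clock: 11.28
tcp_pos: [0.5881, -0.1567, 0.1296]
orientation: [-0.002, 0.742, 0.671, -0.001]
wrist_force: [-0.4, 0.1, -2.0]
finger_gap: 0.0346
grip_force: 70.7
```

Run:
```python
from h import *
plan([W('f',.033,.08,0),W('f',.033,.012,45),W('f',.033,.0003,45)])
```

```text
ROW [0.4289, 0.0002, -0.0015, -0.0005, -0.0002, -0.0071] x5 jaw None
ROW [-0.0113, 0.0, 0.1407, 0.0, 0.125, 0.0] x5 jaw None
ROW [-0.0165, 0.0, 0.0165, 0.0, 0.0, 0.0] x2 jaw None
```

>>> carry_out(
  increments=[
    [[0.1,0,-0.0015,0,0,-0.0071],[0.22,0,-0.0015,0,0,-0.0071],[0.33,0,-0.0015,0,0,-0.0071],[0.4289,0.0002,-0.0015,0,0,-0.0071],[0.4289,0.0002,-0.0015,0,0,-0.0071]],
  ],
)

```text
clock: 11.9
tcp_pos: [0.6099, 0.0598, 0.1306]
orientation: [-0.001, 0.725, 0.689, -0.001]
wrist_force: [0.3, -1.0, -1.6]
finger_gap: 0.0351
grip_force: 70.6
```

>>> carry_out(
  increments=[
    [[-0.0113,0,0.1407,0,0.03,0],[-0.0113,0,0.1407,0,0.06,0],[-0.0113,0,0.1407,0,0.09,0],[-0.0113,0,0.1407,0,0.115,0],[-0.0113,0,0.1407,0,0.125,0]],
  ],
)

```text
clock: 12.52
tcp_pos: [0.6097, 0.0478, 0.0595]
orientation: [-0.264, 0.673, 0.633, 0.278]
wrist_force: [0.2, 0.5, -2.6]
finger_gap: 0.0348
grip_force: 70.9
```

>>> carry_out(
  increments=[
    [[0,0,0,0,0,0],[0,0,0,0,0,0],[0,0,0,0,0,0],[0,0,0,0,0,0]],
  ],
)

```text
clock: 13.02
tcp_pos: [0.6108, 0.0511, 0.0625]
orientation: [-0.262, 0.671, 0.636, 0.278]
wrist_force: [-0.5, 0.1, -1.4]
finger_gap: 0.0349
grip_force: 70.9
```

Run:
```python
from h import *
print(env.get_state()['joint_pos'])
plan([W('f',.033,.0003,45)]);plan([W('f',.033,.0003,45,back=.09)],*T('f',.033,.0003,45))
```

```text
[-0.37067684  0.66702304 -0.10189689  1.10168764  0.73665801  1.1376764 ]
ROW [-0.0201, -0.0027, 0.0195, 0.0, 0.0001, 0.0003] x2 jaw None
ROW [0.0, 0.0, -0.18, 0.0, 0.0, 0.0] x3 jaw None
```

>>> carry_out(
  increments=[
    [[-0.01,-0.0027,0.01,0,0,0],[-0.0201,-0.0027,0.0195,0,0,0],[-0.0201,-0.0027,0.0195,0,0,0],[-0.0201,-0.0027,0.0195,0,0,0]],
  ],
)

```text
clock: 13.52
tcp_pos: [0.6092, 0.0509, 0.0505]
orientation: [-0.264, 0.671, 0.634, 0.28]
wrist_force: [-5.6, -4.6, 14.7]
finger_gap: 0.0346
grip_force: 72.8
```

>>> carry_out(
  increments=[
    [[0,0,0,0,0,0],[0,0,0,0,0,0],[0,0,0,0,0,0],[0,0,0,0,0,0]],
  ],
  jaw=0.37,
)

```text
clock: 14.02
tcp_pos: [0.6092, 0.0505, 0.0476]
orientation: [-0.263, 0.671, 0.635, 0.278]
wrist_force: [0.1, -0.2, -0.6]
finger_gap: 0.0538
grip_force: 0.0
```

>>> carry_out(
  increments=[
    [[0,0,-0.08,0,0,0],[0,0,-0.18,0,0,0],[0,0,-0.26,0,0,0],[0,0,-0.26,0,0,0],[0,0,-0.26,0,0,0]],
  ],
)

```text
clock: 14.65
tcp_pos: [0.6039, -0.041, 0.139]
orientation: [-0.263, 0.671, 0.635, 0.278]
wrist_force: [-0.1, 0.9, -0.2]
finger_gap: 0.054
grip_force: 0.0
```

Run:
```python
from h import *
# C1: pick tilt -25 at l=-.1
plan([W('r',-.1,.10,-25,.37),W('r',-.1,0,-25,.37,back=.05),W('r',-.1,0,-25)])
```

```text
ROW [-0.0695, -0.1351, -0.0848, -0.0007, -0.0972, 0.0037] x4 jaw 0.37
ROW [-0.1087, -0.1328, -0.0292, -0.0007, -0.0973, 0.0037] x5 jaw 0.37
ROW [0.0846, 0.0, 0.0812, 0.0, 0.0, 0.0] x2 jaw 0.37
ROW [0.0, 0.0, 0.1, 0.0, 0.0, 0.0] x2 jaw None
```

>>> carry_out(
  increments=[
    [[-0.0695,-0.1351,-0.0848,0,-0.0972,0.0037],[-0.0695,-0.1351,-0.0848,0,-0.0972,0.0037],[-0.0695,-0.1351,-0.0848,0,-0.0972,0.0037],[-0.0695,-0.1351,-0.0848,0,-0.0972,0.0037]],
  ],
)

```text
clock: 15.15
tcp_pos: [0.533, -0.0893, 0.1453]
orientation: [-0.062, 0.73, 0.678, 0.06]
wrist_force: [-0.7, 0.7, 0.3]
finger_gap: 0.0537
grip_force: 0.0
```

>>> carry_out(
  increments=[
    [[-0.1087,-0.1328,-0.0292,0,-0.0973,0.0037],[-0.1087,-0.1328,-0.0292,0,-0.0973,0.0037],[-0.1087,-0.1328,-0.0292,0,-0.0973,0.0037],[-0.1087,-0.1328,-0.0292,0,-0.0973,0.0037],[-0.1087,-0.1328,-0.0292,0,-0.0973,0.0037]],
  ],
)

```text
clock: 15.78
tcp_pos: [0.4622, -0.1407, 0.1492]
orientation: [0.142, 0.722, 0.658, -0.163]
wrist_force: [0.2, 0.6, -0.6]
finger_gap: 0.0534
grip_force: 0.0
```

>>> carry_out(
  increments=[
    [[0,0,0,0,0,0],[0,0,0,0,0,0],[0,0,0,0,0,0]],
  ],
)

```text
clock: 16.15
tcp_pos: [0.4633, -0.1434, 0.1509]
orientation: [0.143, 0.723, 0.656, -0.163]
wrist_force: [-0.1, 0.4, -0.2]
finger_gap: 0.0537
grip_force: 0.0
```

```bash
cat > look.py <<'E'
import sys
from fit import *
def avg(n,k=3):
    L=[snap(n) for _ in range(k)];c=dict(L[0]);c['frame']=np.mean([x['frame'] for x in L],0).astype(np.uint8);c['z_map']=np.median([x['z_map'] for x in L],0);return c
def look(fr,c,nm,lim=.165):
    o,yaw=FR[fr];x,e=fitV(c,o,yaw)
    C=cloud(c).reshape(-1,3);f=c['frame'].reshape(-1,3).mean(1)
    ex=np.array([np.cos(yaw),np.sin(yaw)]);ey=np.array([-ex[1],ex[0]]);d=C[:,:2]-o
    l=d@ex;t=d@ey-x[0]-l*np.tan(x[1]-yaw);z=C[:,2]-x[2]-AX
    print(nm,fr,'t0',round(x[0]*1e3,1),'dz',round(x[2]*1e3,1),'dyaw',round(np.degrees(x[1]-yaw),2))
    m=(abs(l)<lim)&(abs(t)<.022)&(z>.004)&(z<.02);ll=np.sort(l[m])
    if len(ll)<10: return
    g=np.where(np.diff(ll)>.006)[0];st=np.r_[ll[0],ll[g+1]];en=np.r_[ll[g],ll[-1]]
    for s0,e0 in zip(st,en):
        if e0-s0<.02: continue
        mc=(s0+e0)/2;k=m&(abs(l-mc)<.013)&(np.hypot(t,z)<.022);P=np.c_[t[k],z[k]];br=f[k]
        A=np.radians(np.arange(-180,180,1));cost=[]
        for ang in A:
            nn=np.array([-np.sin(ang),np.cos(ang)]);dd=np.maximum(np.hypot(*P.T)-.016,P@nn-.0125);cost.append(np.mean(np.minimum(abs(dd),.004)))
        i=np.argmin(cost);phi=np.degrees(np.arctan2(-P[:,0],P[:,1]))
        bb=[int(np.median(br[abs(phi-q)<10])) if (abs(phi-q)<10).sum()>3 else -1 for q in range(-75,76,15)]
        k2=abs(phi)<20; sl=np.degrees(np.arctan(np.polyfit(P[k2,0],P[k2,1],1)[0])) if k2.sum()>8 else 0
        print('  l mid',round(mc,4),'len',round(e0-s0,4),'phi',round(np.degrees(A[i])),'cost',round(1e3*cost[i],2),'topslope',round(sl,1),'br',bb)
if __name__=='__main__':
    for n in ('scene','top'):
        c=avg(n,3)
        for fr in sys.argv[1:]: look(fr,c,n)
E
python3 look.py f
python3 - <<'E'
from h import *
plan([W('r',-.1,0,-25,.37,back=.05),W('r',-.1,0,-25)])
E
```

```text
scene f t0 0.3 dz 0.1 dyaw -0.04
  l mid 0.034 len 0.0411 phi 3 cost 1.06 topslope 13.9 br [-1, 164, 169, 210, 230, 234, 233, 229, 194, 127, 101]
top f t0 -0.2 dz -0.6 dyaw -0.09
  l mid 0.0305 len 0.0369 phi 0 cost 1.48 topslope -12.4 br [-1, 100, 148, 231, 242, 242, 241, 237, 170, 98, -1]
ROW [0.0866, 0.0, 0.0825, -0.001, 0.0001, 0.0007] x2 jaw 0.37
ROW [0.0, 0.0, 0.1, 0.0, 0.0, 0.0] x2 jaw None
```

>>> carry_out(
  increments=[
    [[0.0866,0,0.0825,-0.001,0,0.0007],[0.0866,0,0.0825,-0.001,0,0.0007],[0.0866,0,0.13,-0.001,0,0.0007],[0.0866,0,0.1825,-0.001,0,0.0007],[0.0866,0,0.1825,-0.001,0,0.0007]],
  ],
)

```text
clock: 17.08
tcp_pos: [0.4619, -0.1429, 0.0498]
orientation: [0.145, 0.724, 0.655, -0.161]
wrist_force: [-0.3, -0.3, 0.2]
finger_gap: 0.0536
grip_force: 0.0
```

>>> carry_out(
  increments=[
    [[0,0,0,0,0,0],[0,0,0,0,0,0],[0,0,0,0,0,0],[0,0,0,0,0,0],[0,0,0,0,0,0]],
  ],
  jaw=1,
  squeeze=70,
)

```text
clock: 17.7
tcp_pos: [0.4637, -0.1425, 0.0515]
orientation: [0.147, 0.724, 0.655, -0.16]
wrist_force: [-0.4, 0.3, 6.2]
finger_gap: 0.0346
grip_force: 70.3
```

Run:
```python
from h import *
print(env.get_state()['finger_gap'],T('r',-.1,0,-25)[0])
plan([W('r',-.1,.08,-25),W('f',-.099,.08,-25),W('f',-.099,.012,53)])
```

```text
0.03463944799039966 [ 0.46284422 -0.14239995  0.04985046]
ROW [-0.0665, -0.0013, -0.1418, 0.0004, 0.0003, 0.0] x3 jaw None
ROW [0.3811, -0.0117, -0.1778, -0.003, 0.0, -0.0065] x5 jaw None
ROW [0.0209, 0.0, 0.068, 0.0, 0.1083, 0.0] x4 jaw None
ROW [-0.0265, -0.0001, 0.066, 0.0, 0.1084, 0.0] x5 jaw None
```

>>> carry_out(
  increments=[
    [[-0.0333,0,-0.071,0,0,0],[-0.0665,-0.0013,-0.1418,0,0,0],[-0.0665,-0.0013,-0.1418,0,0,0]],
  ],
)

```text
clock: 18.08
tcp_pos: [0.4644, -0.1425, 0.1316]
orientation: [0.148, 0.724, 0.654, -0.159]
wrist_force: [0.0, 2.0, -2.4]
finger_gap: 0.0347
grip_force: 70.7
```

>>> carry_out(
  increments=[
    [[0.095,-0.003,-0.0445,-0.001,0,-0.0016],[0.19,-0.006,-0.089,-0.002,0,-0.0032],[0.285,-0.009,-0.133,-0.003,0,-0.005],[0.3811,-0.0117,-0.1778,-0.003,0,-0.0065],[0.3811,-0.0117,-0.1778,-0.003,0,-0.0065]],
  ],
)

```text
clock: 18.7
tcp_pos: [0.477, 0.0708, 0.1268]
orientation: [0.149, 0.707, 0.673, -0.157]
wrist_force: [0.7, -1.0, -2.2]
finger_gap: 0.0344
grip_force: 70.7
```

>>> carry_out(
  increments=[
    [[0.0209,0,0.068,0,0.027,0],[0.0209,0,0.068,0,0.054,0],[0.0209,0,0.068,0,0.081,0],[0.0209,0,0.068,0,0.1083,0],[0.0209,0,0.068,0,0.1083,0]],
  ],
)

```text
clock: 19.32
tcp_pos: [0.476, 0.0595, 0.0918]
orientation: [-0.084, 0.723, 0.68, 0.087]
wrist_force: [-0.3, -0.4, -1.6]
finger_gap: 0.0346
grip_force: 70.6
```

>>> carry_out(
  increments=[
    [[-0.0265,0,0.066,0,0.027,0],[-0.0265,0,0.066,0,0.054,0],[-0.0265,0,0.066,0,0.081,0],[-0.0265,0,0.066,0,0.1084,0],[-0.0265,0,0.066,0,0.1084,0]],
  ],
)

```text
clock: 19.95
tcp_pos: [0.4751, 0.0571, 0.0539]
orientation: [-0.309, 0.652, 0.613, 0.321]
wrist_force: [0.4, 0.4, -1.6]
finger_gap: 0.0347
grip_force: 70.8
```

>>> carry_out(
  increments=[
    [[0,0,0,0,0,0],[0,0,0,0,0,0],[0,0,0,0,0,0],[0,0,0,0,0,0]],
  ],
)

```text
clock: 20.45
tcp_pos: [0.4767, 0.058, 0.0585]
orientation: [-0.306, 0.65, 0.616, 0.324]
wrist_force: [-0.7, -0.1, -2.3]
finger_gap: 0.0343
grip_force: 70.8
```

Run:
```python
from h import *
print(env.get_state()['joint_pos'])
plan([W('f',-.099,.0012,53)])
```

```text
[-0.50608582  0.5894516  -0.4096061   1.09421311  0.80064195  0.89242687]
ROW [-0.0161, 0.0018, 0.0114, -0.0001, 0.0003, 0.0004] x2 jaw None
```

>>> carry_out(
  increments=[
    [[-0.008,0.0018,0.006,0,0,0],[-0.0161,0.0018,0.0114,0,0,0],[-0.0161,0.0018,0.0114,0,0,0],[-0.0161,0.0018,0.0114,0,0,0]],
  ],
)

```text
clock: 20.95
tcp_pos: [0.4777, 0.0574, 0.05]
orientation: [-0.307, 0.651, 0.613, 0.326]
wrist_force: [-4.9, -6.8, 18.2]
finger_gap: 0.0348
grip_force: 73.2
```

>>> carry_out(
  increments=[
    [[0,0,0,0,0,0],[0,0,0,0,0,0],[0,0,0,0,0,0],[0,0,0,0,0,0]],
  ],
  jaw=0.37,
)

```text
clock: 21.45
tcp_pos: [0.4773, 0.0575, 0.0475]
orientation: [-0.307, 0.65, 0.615, 0.324]
wrist_force: [0.5, 1.0, -0.6]
finger_gap: 0.0536
grip_force: 0.0
```

>>> carry_out(
  increments=[
    [[0,0,-0.08,0,0,0],[0,0,-0.18,0,0,0],[0,0,-0.26,0,0,0],[0,0,-0.26,0,0,0],[0,0,-0.26,0,0,0]],
  ],
)

```text
clock: 22.08
tcp_pos: [0.4714, -0.0458, 0.1254]
orientation: [-0.307, 0.65, 0.615, 0.324]
wrist_force: [0.6, 1.2, 0.0]
finger_gap: 0.0538
grip_force: 0.0
```

Run:
```python
from h import *
plan([W('r',-.037,.10,-30,.37)])
```

```text
ROW [-0.0404, 0.0597, -0.0937, -0.0009, -0.1153, 0.0038] x4 jaw 0.37
ROW [-0.0909, 0.0618, -0.0436, -0.0008, -0.1152, 0.0039] x5 jaw 0.37
```

>>> carry_out(
  increments=[
    [[-0.0404,0.0597,-0.0937,0,-0.1153,0.0038],[-0.0404,0.0597,-0.0937,0,-0.1153,0.0038],[-0.0404,0.0597,-0.0937,0,-0.1153,0.0038],[-0.0404,0.0597,-0.0937,0,-0.1153,0.0038],[-0.0404,0.0597,-0.0937,0,-0.1153,0.0038]],
  ],
)

```text
clock: 22.7
tcp_pos: [0.4982, -0.0937, 0.1384]
orientation: [-0.073, 0.728, 0.678, 0.069]
wrist_force: [0.1, 0.1, -0.0]
finger_gap: 0.0537
grip_force: 0.0
```

>>> carry_out(
  increments=[
    [[-0.0909,0.0618,-0.0436,0,-0.1152,0.0039],[-0.0909,0.0618,-0.0436,0,-0.1152,0.0039],[-0.0909,0.0618,-0.0436,0,-0.1152,0.0039],[-0.0909,0.0618,-0.0436,0,-0.1152,0.0039],[-0.0909,0.0618,-0.0436,0,-0.1152,0.0039]],
  ],
)

```text
clock: 23.32
tcp_pos: [0.5245, -0.1461, 0.1467]
orientation: [0.167, 0.713, 0.652, -0.196]
wrist_force: [-0.7, -0.4, 0.2]
finger_gap: 0.0538
grip_force: 0.0
```

>>> carry_out(
  increments=[
    [[0,0,0,0,0,0],[0,0,0,0,0,0],[0,0,0,0,0,0]],
  ],
)

```text
clock: 23.7
tcp_pos: [0.5261, -0.1495, 0.1504]
orientation: [0.171, 0.716, 0.649, -0.195]
wrist_force: [0.3, 0.7, -0.2]
finger_gap: 0.0537
grip_force: 0.0
```

```bash
python3 look.py f r
python3 - <<'E'
from h import *
plan([W('r',-.037,0,-30,.37,back=.05),W('r',-.037,0,-30)])
E
```

```text
scene f t0 0.2 dz 0.2 dyaw -0.05
  l mid -0.0972 len 0.0395 phi 13 cost 1.11 topslope -1.7 br [-1, 158, 158, 181, 218, 228, 231, 228, 221, 175, 112]
  l mid 0.0336 len 0.0408 phi 2 cost 1.0 topslope 3.9 br [-1, -1, 165, 208, 230, 233, 232, 226, 194, 127, 98]
scene r t0 -0.2 dz 0.2 dyaw -0.04
  l mid -0.0344 len 0.0393 phi 111 cost 0.95 topslope 5.0 br [-1, 75, 73, 74, 76, 78, 78, 78, 77, 75, -1]
  l mid 0.101 len 0.0405 phi -108 cost 0.8 topslope 1.0 br [122, 118, 120, 126, 131, 131, 127, 116, 103, 94, -1]
top f t0 -0.5 dz -0.7 dyaw 0.07
  l mid -0.1009 len 0.0334 phi 2 cost 2.01 topslope 0 br [-1, 96, 97, 117, -1, -1, -1, -1, -1, -1, -1]
  l mid 0.0304 len 0.0363 phi -4 cost 1.7 topslope -0.8 br [-1, 103, 160, 230, 242, 242, 231, -1, -1, -1, -1]
top r t0 0.1 dz -0.7 dyaw 0.1
  l mid -0.0383 len 0.0351 phi -36 cost 1.44 topslope -13.8 br [-1, -1, -1, 54, 57, 60, 57, 56, 54, 53, 54]
  l mid 0.0975 len 0.0366 phi -112 cost 1.57 topslope -6.3 br [87, 85, 88, 99, 116, 115, 102, 88, 79, 79, -1]
ROW [0.1016, 0.0, 0.0739, -0.001, 0.0001, 0.0009] x3 jaw 0.37
ROW [-0.0001, 0.0001, 0.1, 0.0, 0.0, 0.0] x2 jaw None
```

>>> carry_out(
  increments=[
    [[0.1016,0,0.0739,0,0,0.0009],[0.1016,0,0.0739,0,0,0.0009],[0.1016,0,0.12,0,0,0.0009],[0.1016,0,0.1739,0,0,0.0009],[0.1016,0,0.1739,0,0,0.0009]],
  ],
)

```text
clock: 24.62
tcp_pos: [0.5243, -0.1488, 0.0493]
orientation: [0.171, 0.717, 0.647, -0.195]
wrist_force: [-0.5, -0.0, 0.5]
finger_gap: 0.0532
grip_force: 0.0
```

>>> carry_out(
  increments=[
    [[0,0,0,0,0,0],[0,0,0,0,0,0],[0,0,0,0,0,0],[0,0,0,0,0,0],[0,0,0,0,0,0]],
  ],
  jaw=1,
  squeeze=70,
)

```text
clock: 25.25
tcp_pos: [0.5262, -0.148, 0.0511]
orientation: [0.173, 0.717, 0.647, -0.194]
wrist_force: [-1.7, 1.1, 6.0]
finger_gap: 0.0348
grip_force: 70.2
```

Run:
```python
from h import *
print(env.get_state()['finger_gap'],T('r',-.037,0,-30)[0])
plan([W('r',-.037,.08,-30),W('f',-.033,.08,-30),W('f',-.033,.012,58)])
```

```text
0.03477400895303586 [ 0.52558826 -0.14810681  0.0495282 ]
ROW [-0.079, -0.0017, -0.1356, -0.0007, 0.0003, 0.0] x3 jaw None
ROW [0.3693, -0.0059, -0.2133, -0.0035, 0.0, -0.0062] x5 jaw None
ROW [0.026, 0.0, 0.0666, 0.0, 0.1222, 0.0] x5 jaw None
ROW [-0.0276, 0.0, 0.066, 0.0, 0.1223, 0.0] x5 jaw None
```

>>> carry_out(
  increments=[
    [[-0.04,0,-0.068,0,0,0],[-0.079,-0.0017,-0.1356,0,0,0],[-0.079,-0.0017,-0.1356,0,0,0]],
  ],
)

```text
clock: 25.62
tcp_pos: [0.5273, -0.1482, 0.1313]
orientation: [0.174, 0.717, 0.647, -0.192]
wrist_force: [0.5, 0.2, -2.2]
finger_gap: 0.0349
grip_force: 70.8
```

>>> carry_out(
  increments=[
    [[0.092,-0.0015,-0.053,-0.001,0,-0.0016],[0.184,-0.003,-0.106,-0.002,0,-0.003],[0.276,-0.0045,-0.16,-0.003,0,-0.0046],[0.3693,-0.0059,-0.2133,-0.0035,0,-0.0062],[0.3693,-0.0059,-0.2133,-0.0035,0,-0.0062]],
  ],
)

```text
clock: 26.25
tcp_pos: [0.5438, 0.0681, 0.1261]
orientation: [0.175, 0.7, 0.665, -0.19]
wrist_force: [-0.3, -0.6, -1.4]
finger_gap: 0.0347
grip_force: 70.8
```

>>> carry_out(
  increments=[
    [[0.026,0,0.0666,0,0.0296,0],[0.026,0,0.0666,0,0.0592,0],[0.026,0,0.0666,0,0.0888,0],[0.026,0,0.0666,0,0.118,0],[0.026,0,0.0666,0,0.1222,0]],
  ],
)

```text
clock: 26.88
tcp_pos: [0.5425, 0.056, 0.0914]
orientation: [-0.086, 0.724, 0.679, 0.086]
wrist_force: [-0.5, -1.1, -1.9]
finger_gap: 0.0345
grip_force: 70.8
```

>>> carry_out(
  increments=[
    [[-0.0276,0,0.066,0,0.0296,0],[-0.0276,0,0.066,0,0.0592,0],[-0.0276,0,0.066,0,0.0888,0],[-0.0276,0,0.066,0,0.118,0],[-0.0276,0,0.066,0,0.1223,0]],
  ],
)

```text
clock: 27.5
tcp_pos: [0.5414, 0.0528, 0.0534]
orientation: [-0.337, 0.639, 0.597, 0.349]
wrist_force: [0.5, 0.9, -1.9]
finger_gap: 0.0344
grip_force: 71.0
```

>>> carry_out(
  increments=[
    [[0,0,0,0,0,0],[0,0,0,0,0,0],[0,0,0,0,0,0],[0,0,0,0,0,0]],
  ],
)

```text
clock: 28.0
tcp_pos: [0.5431, 0.0539, 0.0581]
orientation: [-0.334, 0.637, 0.6, 0.351]
wrist_force: [0.3, -0.5, -2.2]
finger_gap: 0.0351
grip_force: 71.0
```

Run:
```python
from h import *
plan([W('f',-.033,.002,58)])
```

```text
ROW [-0.0161, 0.001, 0.0093, -0.0002, 0.0002, -0.0007] x2 jaw None
```

Lay it down and then go for the fourth (rack l≈+0.099).

>>> carry_out(
  increments=[
    [[-0.008,0.001,0.005,0,0,0],[-0.0161,0.001,0.0093,0,0,0],[-0.0161,0.001,0.0093,0,0,0],[-0.0161,0.001,0.0093,0,0,0]],
  ],
)

```text
clock: 28.5
tcp_pos: [0.5435, 0.0531, 0.0492]
orientation: [-0.335, 0.638, 0.598, 0.352]
wrist_force: [-3.0, -3.1, 9.2]
finger_gap: 0.0346
grip_force: 72.2
```

>>> carry_out(
  increments=[
    [[0,0,0,0,0,0],[0,0,0,0,0,0],[0,0,0,0,0,0],[0,0,0,0,0,0]],
  ],
  jaw=0.37,
)

```text
clock: 29.0
tcp_pos: [0.5432, 0.0532, 0.0476]
orientation: [-0.335, 0.637, 0.599, 0.351]
wrist_force: [0.2, 0.7, 0.1]
finger_gap: 0.054
grip_force: 0.0
```

>>> carry_out(
  increments=[
    [[0,0,-0.08,0,0,0],[0,0,-0.18,0,0,0],[0,0,-0.26,0,0,0],[0,0,-0.26,0,0,0],[0,0,-0.26,0,0,0]],
  ],
)

```text
clock: 29.62
tcp_pos: [0.537, -0.0566, 0.1161]
orientation: [-0.335, 0.637, 0.599, 0.351]
wrist_force: [-0.0, 1.3, 0.1]
finger_gap: 0.0538
grip_force: 0.0
```

Run:
```python
from h import *
plan([W('r',.099,.10,-30,.37)])
```

```text
ROW [-0.0227, 0.1296, -0.101, -0.0015, -0.1222, 0.0034] x5 jaw 0.37
ROW [-0.0835, 0.1316, -0.0569, -0.0015, -0.1222, 0.0034] x5 jaw 0.37
```

>>> carry_out(
  increments=[
    [[-0.0227,0.06,-0.101,0,-0.03,0.0034],[-0.0227,0.1296,-0.101,-0.0015,-0.1222,0.0034],[-0.0227,0.1296,-0.101,-0.0015,-0.1222,0.0034],[-0.0227,0.1296,-0.101,-0.0015,-0.1222,0.0034],[-0.0227,0.1296,-0.101,-0.0015,-0.1222,0.0034]],
  ],
)

```text
clock: 30.25
tcp_pos: [0.5991, -0.1054, 0.1344]
orientation: [-0.086, 0.728, 0.675, 0.086]
wrist_force: [-0.5, -0.9, -0.1]
finger_gap: 0.0541
grip_force: 0.0
```

>>> carry_out(
  increments=[
    [[-0.0835,0.1316,-0.0569,-0.0015,-0.1222,0.0034],[-0.0835,0.1316,-0.0569,-0.0015,-0.1222,0.0034],[-0.0835,0.1316,-0.0569,-0.0015,-0.1222,0.0034],[-0.0835,0.1316,-0.0569,-0.0015,-0.1222,0.0034],[-0.0835,0.1316,-0.0569,-0.0015,-0.1222,0.0034]],
  ],
)

```text
clock: 30.88
tcp_pos: [0.6596, -0.1592, 0.1462]
orientation: [0.171, 0.715, 0.65, -0.193]
wrist_force: [-0.6, 0.7, -0.3]
finger_gap: 0.0537
grip_force: 0.0
```

>>> carry_out(
  increments=[
    [[0,0,0,0,0,0],[0,0,0,0,0,0],[0,0,0,0,0,0]],
  ],
)

```text
clock: 31.25
tcp_pos: [0.6611, -0.1636, 0.1507]
orientation: [0.174, 0.717, 0.647, -0.191]
wrist_force: [-0.4, -0.5, -0.5]
finger_gap: 0.0539
grip_force: 0.0
```

```bash
python3 look.py f r
python3 - <<'E'
from h import *
plan([W('r',.099,0,-30,.37,back=.05),W('r',.099,0,-30)])
E
```

```text
scene f t0 0.3 dz 0.3 dyaw -0.06
  l mid -0.098 len 0.0411 phi 12 cost 0.85 topslope 7.4 br [-1, 152, 152, 169, 213, 224, 226, 224, 216, 168, 123]
  l mid -0.0311 len 0.0377 phi -59 cost 0.84 topslope -1.0 br [-1, -1, -1, 159, 149, 135, 122, 117, 113, 102, -1]
  l mid 0.0343 len 0.0381 phi 2 cost 0.97 topslope 7.7 br [-1, -1, 161, 204, 222, 229, 228, 224, 191, 119, 95]
scene r t0 -0.2 dz 0.1 dyaw -0.06
  l mid 0.1017 len 0.0396 phi 112 cost 0.85 topslope -4.1 br [-1, 69, 66, 68, 70, 71, 72, 72, 69, 69, 69]
top f t0 -1.2 dz -0.7 dyaw 0.48
  l mid 0.0357 len 0.0247 phi -180 cost 0.98 topslope 0 br [-1, 99, 100, -1, -1, -1, -1, -1, -1, -1, -1]
top r t0 -0.0 dz -0.5 dyaw 0.02
  l mid 0.102 len 0.0279 phi 92 cost 1.5 topslope 17.9 br [-1, -1, -1, -1, 48, 55, 54, 54, 52, 52, -1]
ROW [0.1018, -0.0005, 0.074, 0.0001, 0.0, -0.0001] x3 jaw 0.37
ROW [0.0, -0.0001, 0.1, 0.0, 0.0, 0.0] x2 jaw None
```

>>> carry_out(
  increments=[
    [[0.1018,0,0.074,0,0,0],[0.1018,0,0.074,0,0,0],[0.1018,0,0.12,0,0,0],[0.1018,0,0.174,0,0,0],[0.1018,0,0.174,0,0,0]],
  ],
)

```text
clock: 32.17
tcp_pos: [0.6601, -0.1626, 0.0489]
orientation: [0.173, 0.717, 0.647, -0.193]
wrist_force: [-0.1, 0.7, 1.3]
finger_gap: 0.0539
grip_force: 0.0
```

>>> carry_out(
  increments=[
    [[0,0,0,0,0,0],[0,0,0,0,0,0],[0,0,0,0,0,0],[0,0,0,0,0,0],[0,0,0,0,0,0]],
  ],
  jaw=1,
  squeeze=70,
)

```text
clock: 32.8
tcp_pos: [0.6623, -0.1616, 0.0513]
orientation: [0.175, 0.716, 0.648, -0.191]
wrist_force: [-0.9, 0.4, 6.8]
finger_gap: 0.0348
grip_force: 70.9
```

Run:
```python
from h import *
print(env.get_state()['finger_gap'],T('r',.099,0,-30)[0])
plan([W('r',.099,.08,-30),W('f',.099,.08,-30),W('f',.099,.012,58)])
```

```text
0.03477262946061226 [ 0.6609016  -0.16175601  0.0495282 ]
ROW [-0.0789, -0.0022, -0.135, 0.0006, 0.0002, -0.0002] x3 jaw None
ROW [0.3796, -0.0142, -0.2192, -0.0036, 0.0, -0.0062] x5 jaw None
ROW [0.026, 0.0, 0.0666, 0.0, 0.1222, 0.0] x5 jaw None
ROW [-0.0276, 0.0, 0.066, 0.0, 0.1222, 0.0] x5 jaw None
```

>>> carry_out(
  increments=[
    [[-0.04,0,-0.068,0,0,0],[-0.0789,-0.0022,-0.135,0,0,0],[-0.0789,-0.0022,-0.135,0,0,0]],
  ],
)

```text
clock: 33.17
tcp_pos: [0.6624, -0.1617, 0.1314]
orientation: [0.176, 0.717, 0.647, -0.189]
wrist_force: [0.0, -0.4, -1.9]
finger_gap: 0.0345
grip_force: 70.6
```

>>> carry_out(
  increments=[
    [[0.095,-0.0035,-0.055,-0.001,0,-0.0016],[0.19,-0.007,-0.11,-0.002,0,-0.003],[0.285,-0.0105,-0.165,-0.003,0,-0.0046],[0.3796,-0.0142,-0.2192,-0.0036,0,-0.0062],[0.3796,-0.0142,-0.2192,-0.0036,0,-0.0062]],
  ],
)

```text
clock: 33.8
tcp_pos: [0.6743, 0.0618, 0.1249]
orientation: [0.177, 0.7, 0.666, -0.188]
wrist_force: [0.4, -0.7, -2.3]
finger_gap: 0.0348
grip_force: 70.7
```

>>> carry_out(
  increments=[
    [[0.026,0,0.0666,0,0.0296,0],[0.026,0,0.0666,0,0.0592,0],[0.026,0,0.0666,0,0.0888,0],[0.026,0,0.0666,0,0.118,0],[0.026,0,0.0666,0,0.1222,0]],
  ],
)

```text
clock: 34.42
tcp_pos: [0.6737, 0.0479, 0.0906]
orientation: [-0.084, 0.723, 0.68, 0.088]
wrist_force: [-0.1, -0.2, -2.4]
finger_gap: 0.0345
grip_force: 70.6
```

>>> carry_out(
  increments=[
    [[-0.0276,0,0.066,0,0.0296,0],[-0.0276,0,0.066,0,0.0592,0],[-0.0276,0,0.066,0,0.0888,0],[-0.0276,0,0.066,0,0.118,0],[-0.0276,0,0.066,0,0.1222,0]],
  ],
)

```text
clock: 35.05
tcp_pos: [0.6724, 0.0454, 0.0518]
orientation: [-0.336, 0.637, 0.6, 0.35]
wrist_force: [-1.0, -0.8, -2.6]
finger_gap: 0.0351
grip_force: 70.8
```

>>> carry_out(
  increments=[
    [[0,0,0,0,0,0],[0,0,0,0,0,0],[0,0,0,0,0,0],[0,0,0,0,0,0]],
  ],
)

```text
clock: 35.55
tcp_pos: [0.6747, 0.0468, 0.0582]
orientation: [-0.332, 0.635, 0.602, 0.352]
wrist_force: [0.6, -0.7, -2.1]
finger_gap: 0.0345
grip_force: 70.8
```

Run:
```python
from h import *
plan([W('f',.099,.002,58)])
```

```text
ROW [-0.0164, 0.0012, 0.009, 0.0, 0.0003, 0.0006] x2 jaw None
```

>>> carry_out(
  increments=[
    [[-0.008,0.0012,0.005,0,0,0],[-0.0164,0.0012,0.009,0,0,0],[-0.0164,0.0012,0.009,0,0,0],[-0.0164,0.0012,0.009,0,0,0]],
  ],
)

```text
clock: 36.05
tcp_pos: [0.6755, 0.0452, 0.0491]
orientation: [-0.333, 0.635, 0.601, 0.354]
wrist_force: [-2.2, -1.9, 7.5]
finger_gap: 0.0346
grip_force: 71.9
```

>>> carry_out(
  increments=[
    [[0,0,0,0,0,0],[0,0,0,0,0,0],[0,0,0,0,0,0],[0,0,0,0,0,0]],
  ],
  jaw=0.37,
)

```text
clock: 36.55
tcp_pos: [0.6749, 0.0457, 0.0473]
orientation: [-0.333, 0.635, 0.601, 0.352]
wrist_force: [0.9, 0.1, 0.8]
finger_gap: 0.0538
grip_force: 0.0
```

>>> carry_out(
  increments=[
    [[0,0,-0.08,0,0,0],[0,0,-0.18,0,0,0],[0,0,-0.26,0,0,0],[0,0,-0.26,0,0,0],[0,0,-0.26,0,0,0]],
  ],
)

```text
clock: 37.17
tcp_pos: [0.6687, -0.0641, 0.1158]
orientation: [-0.333, 0.635, 0.601, 0.352]
wrist_force: [0.1, 0.5, 0.2]
finger_gap: 0.0541
grip_force: 0.0
```

Run:
```python
from h import *
plan([((.40,-.22,.25),DOWN(np.radians(-4),0.3))])
```

```text
ROW [0.0236, -0.2596, -0.2158, -0.0007, -0.0567, 0.0009] x3 jaw None
ROW [-0.0548, -0.2585, -0.2113, -0.0007, -0.0567, 0.001] x4 jaw None
```

>>> carry_out(
  increments=[
    [[0.0236,-0.2596,-0.2158,0,-0.0567,0.0009],[0.0236,-0.2596,-0.2158,0,-0.0567,0.0009],[0.0236,-0.2596,-0.2158,0,-0.0567,0.0009],[0.0236,-0.2596,-0.2158,0,-0.0567,0.0009],[0.0236,-0.2596,-0.2158,0,-0.0567,0.0009]],
  ],
)

```text
clock: 37.8
tcp_pos: [0.5346, -0.1412, 0.1828]
orientation: [-0.223, 0.689, 0.649, 0.233]
wrist_force: [-0.1, -0.1, -0.0]
finger_gap: 0.0534
grip_force: 0.0
```

>>> carry_out(
  increments=[
    [[-0.0548,-0.2585,-0.2113,0,-0.0567,0.001],[-0.0548,-0.2585,-0.2113,0,-0.0567,0.001],[-0.0548,-0.2585,-0.2113,0,-0.0567,0.001],[-0.0548,-0.2585,-0.2113,0,-0.0567,0.001],[-0.0548,-0.2585,-0.2113,0,-0.0567,0.001]],
  ],
)

```text
clock: 38.42
tcp_pos: [0.4013, -0.2201, 0.2498]
orientation: [-0.105, 0.721, 0.676, 0.107]
wrist_force: [0.1, 0.9, -0.3]
finger_gap: 0.0538
grip_force: 0.0
```

```bash
cat > flat.py <<'E'
from look import *
def angle(c,ls,fr='f'):
    o,yaw=FR[fr];x,_=fitV(c,o,yaw);yw=x[1];ex=np.array([np.cos(yw),np.sin(yw),0]);ey=np.array([-ex[1],ex[0],0]);ez=np.array([0,0,1.])
    o3=np.r_[o,AX+x[2]]+x[0]*ey;S=8;out=[]
    g=cv2.cvtColor(c['frame'],cv2.COLOR_BGR2GRAY).astype(np.float32)
    th=np.linspace(0,2*np.pi,40)
    for l0 in ls:
        best=(-9,)
        u0,v0=np.floor(pix(c,o3+l0*ex)).astype(int)-22
        G=g[v0:v0+44,u0:u0+44]
        for dl in np.arange(-.004,.0041,.001):
            ctr=o3+(l0+dl)*ex;P=lambda X:((np.array([pix(c,ctr+l*ex+t*ey+z*ez) for l,t,z in X])-[u0,v0]+.5)*S).astype(np.float32)
            hull=np.zeros((44*S,44*S),np.uint8);q=[(s*.018,.016*np.sin(a),.016*np.cos(a)) for s in (-1,1) for a in th]
            cv2.fillConvexPoly(hull,cv2.convexHull(P(q)).astype(np.int32),255);hm=cv2.resize(hull,(44,44),interpolation=cv2.INTER_AREA)>250
            for ph in range(-90,91,2):
                r=np.radians(ph);n=np.array([-np.sin(r),np.cos(r)]);e=np.array([np.cos(r),np.sin(r)])
                m=np.zeros_like(hull);cs=[(l,*(n*.0125+e*w)) for l,w in ((-.018,-.01),(.018,-.01),(.018,.01),(-.018,.01))]
                cam=-np.array(c['R']).T@np.array(c['t']);n3=n[0]*ey+n[1]*ez
                if (cam-ctr)@n3<.0125: continue
                cv2.fillConvexPoly(m,P(cs).astype(np.int32),255);mm=cv2.GaussianBlur(cv2.resize(m,(44,44),interpolation=cv2.INTER_AREA).astype(np.float32),(0,0),.7)
                a,b=mm[hm],G[hm]
                if a.std()<1: continue
                k=np.corrcoef(a,b)[0,1]*1.0
                if k>best[0]: best=(k,ph,dl)
        out.append((round(l0+best[2],4),best[1],round(float(best[0]),3)))
    return out
if __name__=='__main__':
    ims=[]
    for n in ('scene','top'):
        c=avg(n,3);look('f',c,n);print(n,angle(c,[-.099,-.033,.033,.099]))
        u,v=pix(c,np.r_[FR['f'][0],.05]).astype(int);ims.append(cv2.resize(c['frame'][v-70:v+70,u-65:u+65],(395,425),interpolation=cv2.INTER_CUBIC))
    cv2.imwrite('pics/'+(sys.argv[1] if len(sys.argv)>1 else 'tmp')+'.png',np.hstack(ims))
E
python3 flat.py g1
```

```text
scene f t0 0.2 dz 0.5 dyaw 0.05
  l mid -0.0978 len 0.0404 phi 8 cost 0.96 topslope 10.3 br [-1, 161, 161, 178, 221, 233, 234, 232, 215, 176, 131]
  l mid -0.0328 len 0.0386 phi -61 cost 0.98 topslope -3.6 br [-1, -1, -1, 166, 154, 140, 129, 124, 120, 108, 101]
  l mid 0.0337 len 0.0382 phi 0 cost 0.91 topslope 1.7 br [-1, -1, 175, 206, 230, 236, 235, 231, 201, 127, -1]
  l mid 0.1004 len 0.039 phi 109 cost 1.03 topslope -3.3 br [-1, -1, 165, 153, 131, 132, 132, 128, 117, 106, 98]
scene [(np.float64(-0.097), 14, 0.949), (np.float64(-0.032), -32, 0.81), (np.float64(0.035), 6, 0.958), (np.float64(0.1), -12, 0.649)]
top f t0 -0.3 dz -0.5 dyaw -0.07
  l mid -0.1013 len 0.0358 phi 10 cost 1.6 topslope 9.9 br [-1, 95, 109, 194, 228, 234, 233, 230, 207, 124, -1]
  l mid -0.0358 len 0.0363 phi -62 cost 1.48 topslope 0.4 br [-1, 167, 165, 144, 127, 125, 105, 87, 83, 72, 71]
  l mid 0.0305 len 0.0368 phi -15 cost 1.74 topslope -13.8 br [-1, 102, 162, 236, 244, 244, 244, 240, 189, 100, -1]
  l mid 0.0969 len 0.0367 phi -83 cost 1.23 topslope 8.7 br [-1, 113, 112, 96, 104, 115, 102, 94, 74, 97, 98]
top [(np.float64(-0.1), 10, 0.995), (np.float64(-0.036), -56, 0.834), (np.float64(0.031), 2, 0.987), (np.float64(0.097), -24, 0.584)]
```

View pics/g1.png

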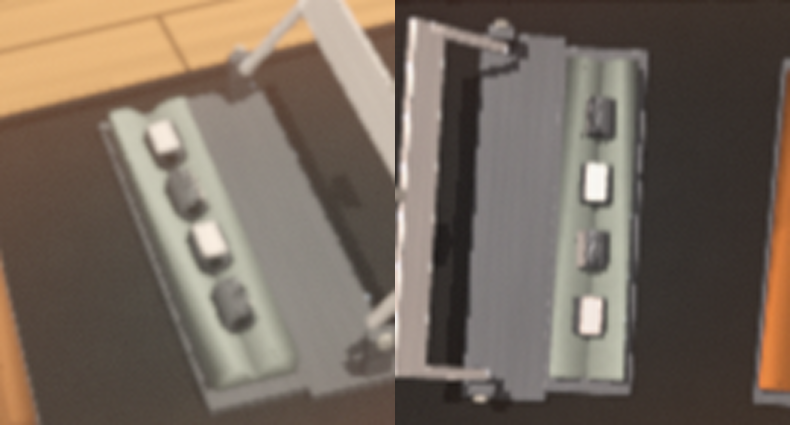

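Run:
```python
from h import *
L=.0985
plan([((.60,-.05,.22),DOWN(FR['f'][1],np.radians(-10))),W('f',L,.0,-30,.37,back=.09)])
print()
plan([W('f',L,.0,-30),W('f',L,.008,-30),W('f',L,.008,15),W('f',L,.008,60),W('f',L,.002,60),W('f',L,.002,60,back=.11)],*T('f',L,0,-30,back=.09))
```

```text
ROW [0.3317, 0.3762, 0.1632, -0.0011, -0.0756, -0.0013] x5 jaw None
ROW [0.3395, 0.1385, 0.1281, 0.0, -0.0556, 0.0] x5 jaw 0.37

ROW [0.0, 0.0, 0.18, 0.0, 0.0, 0.0] x3 jaw None
ROW [-0.008, 0.0, -0.0139, 0.0, 0.0, 0.0] x2 jaw None
ROW [-0.0113, 0.0, 0.0047, 0.0, 0.125, 0.0] x5 jaw None
ROW [-0.0113, 0.0, 0.0047, 0.0, 0.125, 0.0] x5 jaw None
ROW [-0.0104, 0.0, 0.006, 0.0, 0.0, 0.0] x2 jaw None
ROW [0.0, 0.0, -0.22, 0.0, 0.0, 0.0] x3 jaw None
```

>>> carry_out(
  increments=[
    [[0.3317,0.3762,0.1632,0,-0.0756,-0.0013],[0.3317,0.3762,0.1632,0,-0.0756,-0.0013],[0.3317,0.3762,0.1632,0,-0.0756,-0.0013],[0.3317,0.3762,0.1632,0,-0.0756,-0.0013],[0.3317,0.3762,0.1632,0,-0.0756,-0.0013]],
  ],
)

```text
clock: 39.35
tcp_pos: [0.6017, -0.0471, 0.219]
orientation: [0.058, 0.722, 0.686, -0.066]
wrist_force: [-1.0, -1.1, 0.6]
finger_gap: 0.0537
grip_force: 0.0
```

>>> carry_out(
  increments=[
    [[0.3395,0.1385,0.1281,0,-0.0556,0],[0.3395,0.1385,0.1281,0,-0.0556,0],[0.3395,0.1385,0.1281,0,-0.0556,0],[0.3395,0.1385,0.1281,0,-0.0556,0],[0.3395,0.1385,0.1281,0,-0.0556,0]],
  ],
)

```text
clock: 39.98
tcp_pos: [0.677, 0.1005, 0.1271]
orientation: [0.176, 0.701, 0.664, -0.191]
wrist_force: [-1.7, -1.0, 0.5]
finger_gap: 0.0538
grip_force: 0.0
```

>>> carry_out(
  increments=[
    [[0,0,0,0,0,0],[0,0,0,0,0,0],[0,0,0,0,0,0],[0,0,0,0,0,0]],
  ],
)

```text
clock: 40.48
tcp_pos: [0.6773, 0.1005, 0.1285]
orientation: [0.176, 0.702, 0.664, -0.19]
wrist_force: [0.3, 0.2, 0.4]
finger_gap: 0.0539
grip_force: 0.0
```

Run:
```python
from h import *
plan([W('f',.0985,.0,-30,.37,back=.05),W('f',.0985,.0,-30)])
```

```text
ROW [0.0035, 0.0014, 0.0803, -0.0008, 0.0002, 0.0002] x2 jaw 0.37
ROW [0.0, -0.0001, 0.1, 0.0, 0.0, 0.0] x2 jaw None
```

>>> carry_out(
  increments=[
    [[0.0035,0.0014,0.05,-0.0008,0,0],[0.0035,0.0014,0.1,-0.0008,0,0],[0.0035,0.0014,0.15,-0.0008,0,0],[0.0035,0.0014,0.1803,-0.0008,0,0],[0.0035,0.0014,0.1803,-0.0008,0,0]],
  ],
)

```text
clock: 41.1
tcp_pos: [0.6742, 0.0568, 0.0478]
orientation: [0.177, 0.701, 0.664, -0.19]
wrist_force: [-0.5, -0.2, 1.0]
finger_gap: 0.0539
grip_force: 0.0
```

>>> carry_out(
  increments=[
    [[0,0,0,0,0,0],[0,0,0,0,0,0],[0,0,0,0,0,0],[0,0,0,0,0,0],[0,0,0,0,0,0]],
  ],
  jaw=1,
  squeeze=70,
)

```text
clock: 41.72
tcp_pos: [0.6759, 0.0581, 0.05]
orientation: [0.179, 0.701, 0.664, -0.188]
wrist_force: [-0.5, 3.7, 5.3]
finger_gap: 0.0346
grip_force: 70.9
```

>>> carry_out(
  increments=[
    [[-0.008,0,-0.0139,0,0,0],[-0.008,0,-0.0139,0,0,0]],
  ],
)

```text
clock: 41.98
tcp_pos: [0.6751, 0.0575, 0.057]
orientation: [0.178, 0.701, 0.664, -0.189]
wrist_force: [0.3, 0.5, -2.0]
finger_gap: 0.0344
grip_force: 70.2
```

>>> carry_out(
  increments=[
    [[-0.0113,0,0.0047,0,0.03,0],[-0.0113,0,0.0047,0,0.06,0],[-0.0113,0,0.0047,0,0.09,0],[-0.0113,0,0.0047,0,0.118,0],[-0.0113,0,0.0047,0,0.125,0]],
  ],
)

```text
clock: 42.6
tcp_pos: [0.6743, 0.0486, 0.057]
orientation: [-0.091, 0.721, 0.68, 0.094]
wrist_force: [-0.7, 0.8, -2.4]
finger_gap: 0.0347
grip_force: 70.2
```

>>> carry_out(
  increments=[
    [[-0.0113,0,0.0047,0,0.03,0],[-0.0113,0,0.0047,0,0.06,0],[-0.0113,0,0.0047,0,0.09,0],[-0.0113,0,0.0047,0,0.118,0],[-0.0113,0,0.0047,0,0.125,0]],
  ],
)

```text
clock: 43.22
tcp_pos: [0.6732, 0.0446, 0.0501]
orientation: [-0.346, 0.63, 0.593, 0.362]
wrist_force: [-0.2, -0.4, -2.7]
finger_gap: 0.0345
grip_force: 70.3
```

>>> carry_out(
  increments=[
    [[0,0,0,0,0,0],[0,0,0,0,0,0],[0,0,0,0,0,0],[0,0,0,0,0,0]],
  ],
)

```text
clock: 43.72
tcp_pos: [0.6747, 0.0471, 0.0549]
orientation: [-0.343, 0.629, 0.596, 0.362]
wrist_force: [-0.6, 0.2, -1.6]
finger_gap: 0.0346
grip_force: 70.3
```

Run:
```python
from h import *
print(env.get_state()['joint_pos'])
plan([W('f',.0985,.002,60)])
```

```text
[-0.40380445  0.92218873  0.19877404  1.38158627  0.9480488   0.94073685]
ROW [-0.0119, 0.0002, 0.0046, -0.0004, 0.0004, 0.0003] x2 jaw None
```

>>> carry_out(
  increments=[
    [[-0.006,0,0.0023,0,0,0],[-0.0119,0,0.0046,0,0,0],[-0.0119,0,0.0046,0,0,0],[-0.0119,0,0.0046,0,0,0]],
  ],
)

```text
clock: 44.22
tcp_pos: [0.6749, 0.0454, 0.0489]
orientation: [-0.344, 0.629, 0.595, 0.363]
wrist_force: [-2.2, -2.6, 6.1]
finger_gap: 0.035
grip_force: 71.2
```

>>> carry_out(
  increments=[
    [[0,0,0,0,0,0],[0,0,0,0,0,0],[0,0,0,0,0,0],[0,0,0,0,0,0]],
  ],
  jaw=0.37,
)

```text
clock: 44.72
tcp_pos: [0.6744, 0.0457, 0.0474]
orientation: [-0.344, 0.629, 0.596, 0.362]
wrist_force: [-0.4, -0.5, 0.0]
finger_gap: 0.0539
grip_force: 0.0
```

>>> carry_out(
  increments=[
    [[0,0,-0.08,0,0,0],[0,0,-0.18,0,0,0],[0,0,-0.26,0,0,0],[0,0,-0.26,0,0,0],[0,0,-0.26,0,0,0]],
  ],
)

```text
clock: 45.35
tcp_pos: [0.6683, -0.0664, 0.1121]
orientation: [-0.344, 0.629, 0.595, 0.362]
wrist_force: [0.9, 0.8, -0.6]
finger_gap: 0.0538
grip_force: 0.0
```

```bash
python3 flat.py g2
python3 - <<'E'
from h import *
plan([((.60,-.05,.18),DOWN(FR['f'][1],np.radians(30))),W('f',-.034,.0,-3,.37,back=.09)])
E
```

```text
scene f t0 0.1 dz 0.5 dyaw -0.05
  l mid -0.0967 len 0.0386 phi 9 cost 0.96 topslope 6.7 br [-1, -1, 148, 168, 204, 219, 220, 219, 211, 150, 119]
  l mid -0.0317 len 0.0372 phi -66 cost 0.84 topslope -0.4 br [-1, -1, -1, 155, 143, 128, 117, 113, 107, 98, 91]
  l mid 0.0336 len 0.0388 phi -2 cost 0.96 topslope 2.1 br [-1, 155, 165, 200, 221, 223, 222, 218, 185, 117, 90]
  l mid 0.0999 len 0.0414 phi 8 cost 0.97 topslope 12.6 br [-1, 153, 147, 178, 208, 220, 221, 219, 211, 161, 113]
scene [(np.float64(-0.097), 14, 0.952), (np.float64(-0.032), -36, 0.815), (np.float64(0.035), 6, 0.96), (np.float64(0.1), 12, 0.954)]
top f t0 -0.5 dz -0.5 dyaw 0.03
  l mid -0.1013 len 0.0361 phi 4 cost 1.41 topslope 0.6 br [-1, 87, 103, 177, 214, 220, 218, 215, 187, 113, -1]
  l mid -0.0358 len 0.0363 phi -66 cost 1.3 topslope -1.3 br [-1, 152, 148, 128, 117, 114, 93, 84, 76, 66, 66]
  l mid 0.0301 len 0.0363 phi 1 cost 1.58 topslope -2.1 br [92, 91, 143, 220, 233, 233, 232, 226, 154, 90, -1]
  l mid 0.0963 len 0.0369 phi 11 cost 1.44 topslope 5.6 br [-1, 90, 96, 152, 212, 220, 217, 217, 200, 120, -1]
top [(np.float64(-0.1), 8, 0.995), (np.float64(-0.036), -58, 0.834), (np.float64(0.032), 0, 0.992), (np.float64(0.097), 10, 0.989)]
ROW [0.1287, -0.1381, -0.047, -0.0006, -0.0832, 0.0001] x4 jaw None
ROW [0.1548, -0.1264, 0.1806, 0.0, -0.0917, 0.0] x5 jaw 0.37
```

>>> carry_out(
  increments=[
    [[0.1287,-0.1381,-0.047,0,-0.0832,0],[0.1287,-0.1381,-0.047,0,-0.0832,0],[0.1287,-0.1381,-0.047,0,-0.0832,0],[0.1287,-0.1381,-0.047,0,-0.0832,0],[0.1287,-0.1381,-0.047,0,-0.0832,0]],
  ],
)

```text
clock: 46.28
tcp_pos: [0.5997, -0.0507, 0.1797]
orientation: [-0.18, 0.701, 0.664, 0.188]
wrist_force: [0.0, -0.6, -1.2]
finger_gap: 0.0535
grip_force: 0.0
```

>>> carry_out(
  increments=[
    [[0.1548,-0.1264,0.05,0,-0.0917,0],[0.1548,-0.1264,0.1806,0,-0.0917,0],[0.1548,-0.1264,0.1806,0,-0.0917,0],[0.1548,-0.1264,0.1806,0,-0.0917,0],[0.1548,-0.1264,0.1806,0,-0.0917,0]],
  ],
)

```text
clock: 46.9
tcp_pos: [0.543, 0.064, 0.1394]
orientation: [0.016, 0.726, 0.688, -0.02]
wrist_force: [0.2, 0.0, 0.4]
finger_gap: 0.0538
grip_force: 0.0
```

>>> carry_out(
  increments=[
    [[0,0,0,0,0,0],[0,0,0,0,0,0],[0,0,0,0,0,0],[0,0,0,0,0,0]],
  ],
)

```text
clock: 47.4
tcp_pos: [0.5433, 0.0637, 0.141]
orientation: [0.018, 0.726, 0.687, -0.02]
wrist_force: [0.9, 0.0, -0.1]
finger_gap: 0.0541
grip_force: 0.0
```

Run:
```python
from h import *
L=-.034
plan([W('f',L,.0,-3,.37)]);print()
plan([W('f',L,.008,-3),W('f',L,.008,28),W('f',L,.008,59)],*T('f',L,0,-3))
```

```text
ROW [0.0037, -0.0003, 0.1808, -0.0002, 0.0001, 0.0001] x3 jaw 0.37

ROW [-0.0008, 0.0, -0.016, 0.0, 0.0, 0.0] x2 jaw None
ROW [-0.0083, 0.0, 0.0023, 0.0, 0.0861, 0.0] x4 jaw None
ROW [-0.0082, 0.0, 0.0023, 0.0, 0.0861, 0.0] x4 jaw None
```

>>> carry_out(
  increments=[
    [[0.0037,0,0.06,0,0,0],[0.0037,0,0.12,0,0,0],[0.0037,0,0.165,0,0,0],[0.0037,0,0.1808,0,0,0],[0.0037,0,0.1808,0,0,0]],
  ],
)

```text
clock: 48.02
tcp_pos: [0.5427, 0.0613, 0.0504]
orientation: [0.018, 0.726, 0.688, -0.02]
wrist_force: [-0.0, -0.0, 0.3]
finger_gap: 0.0537
grip_force: 0.0
```

>>> carry_out(
  increments=[
    [[0,0,0,0,0,0],[0,0,0,0,0,0],[0,0,0,0,0,0],[0,0,0,0,0,0],[0,0,0,0,0,0]],
  ],
  jaw=1,
  squeeze=70,
)

```text
clock: 48.65
tcp_pos: [0.5438, 0.0614, 0.0517]
orientation: [0.019, 0.726, 0.688, -0.019]
wrist_force: [-1.3, -0.2, 6.3]
finger_gap: 0.0348
grip_force: 70.3
```

>>> carry_out(
  increments=[
    [[-0.0008,0,-0.016,0,0,0],[-0.0008,0,-0.016,0,0,0]],
  ],
)

```text
clock: 48.9
tcp_pos: [0.5432, 0.0614, 0.059]
orientation: [0.018, 0.726, 0.688, -0.019]
wrist_force: [0.2, 1.3, -2.2]
finger_gap: 0.0345
grip_force: 69.9
```

>>> carry_out(
  increments=[
    [[-0.0083,0,0.0023,0,0.0215,0],[-0.0083,0,0.0023,0,0.043,0],[-0.0083,0,0.0023,0,0.065,0],[-0.0083,0,0.0023,0,0.0861,0],[-0.0083,0,0.0023,0,0.0861,0]],
  ],
)

```text
clock: 49.52
tcp_pos: [0.5422, 0.0553, 0.0561]
orientation: [-0.167, 0.706, 0.666, 0.174]
wrist_force: [0.1, -0.8, -2.0]
finger_gap: 0.0349
grip_force: 69.9
```

>>> carry_out(
  increments=[
    [[-0.0082,0,0.0023,0,0.0215,0],[-0.0082,0,0.0023,0,0.043,0],[-0.0082,0,0.0023,0,0.065,0],[-0.0082,0,0.0023,0,0.0861,0],[-0.0082,0,0.0023,0,0.0861,0]],
  ],
)

```text
clock: 50.15
tcp_pos: [0.5415, 0.054, 0.0518]
orientation: [-0.34, 0.633, 0.598, 0.354]
wrist_force: [-0.0, -0.1, -3.3]
finger_gap: 0.0345
grip_force: 70.1
```

>>> carry_out(
  increments=[
    [[0,0,0,0,0,0],[0,0,0,0,0,0],[0,0,0,0,0,0],[0,0,0,0,0,0]],
  ],
)

```text
clock: 50.65
tcp_pos: [0.5426, 0.0544, 0.0553]
orientation: [-0.338, 0.632, 0.599, 0.357]
wrist_force: [0.4, -0.2, -1.7]
finger_gap: 0.0348
grip_force: 70.1
```

Run:
```python
from h import *
plan([W('f',-.034,.002,59)])
```

```text
ROW [-0.0121, -0.0002, 0.0054, -0.0003, 0.0003, 0.0002] x2 jaw None
```

>>> carry_out(
  increments=[
    [[-0.006,0,0.0027,0,0,0],[-0.0121,0,0.0054,0,0,0],[-0.0121,0,0.0054,0,0,0],[-0.0121,0,0.0054,0,0,0]],
  ],
)

```text
clock: 51.15
tcp_pos: [0.5426, 0.0532, 0.0491]
orientation: [-0.339, 0.632, 0.598, 0.358]
wrist_force: [-2.3, -2.6, 7.3]
finger_gap: 0.0349
grip_force: 71.1
```

>>> carry_out(
  increments=[
    [[0,0,0,0,0,0],[0,0,0,0,0,0],[0,0,0,0,0,0],[0,0,0,0,0,0]],
  ],
  jaw=0.37,
)

```text
clock: 51.65
tcp_pos: [0.5424, 0.0534, 0.0479]
orientation: [-0.339, 0.632, 0.598, 0.357]
wrist_force: [0.6, 0.6, -0.1]
finger_gap: 0.0541
grip_force: 0.0
```

>>> carry_out(
  increments=[
    [[0,0,-0.08,0,0,0],[0,0,-0.18,0,0,0],[0,0,-0.26,0,0,0],[0,0,-0.26,0,0,0],[0,0,-0.26,0,0,0]],
  ],
)

```text
clock: 52.28
tcp_pos: [0.5363, -0.0576, 0.1145]
orientation: [-0.339, 0.632, 0.598, 0.357]
wrist_force: [-0.6, -0.2, -0.1]
finger_gap: 0.054
grip_force: 0.0
```

Run:
```python
from h import *
plan([((.40,-.16,.25),DOWN(np.radians(-4),0.4))])
```

```text
ROW [0.1187, -0.2616, -0.3273, -0.0019, -0.1001, 0.0017] x5 jaw None
```

>>> carry_out(
  increments=[
    [[0.1187,-0.2616,-0.3273,-0.0019,-0.1001,0.0017],[0.1187,-0.2616,-0.3273,-0.0019,-0.1001,0.0017],[0.1187,-0.2616,-0.3273,-0.0019,-0.1001,0.0017],[0.1187,-0.2616,-0.3273,-0.0019,-0.1001,0.0017],[0.1187,-0.2616,-0.3273,-0.0019,-0.1001,0.0017]],
  ],
)

```text
clock: 52.9
tcp_pos: [0.4, -0.1593, 0.2521]
orientation: [-0.133, 0.716, 0.669, 0.146]
wrist_force: [0.0, -0.3, -0.3]
finger_gap: 0.0537
grip_force: 0.0
```

>>> carry_out(
  increments=[
    [[0,0,0,0,0,0],[0,0,0,0,0,0],[0,0,0,0,0,0]],
  ],
)

```text
clock: 53.28
tcp_pos: [0.4002, -0.1598, 0.2491]
orientation: [-0.137, 0.716, 0.668, 0.146]
wrist_force: [0.4, -0.6, -0.4]
finger_gap: 0.0538
grip_force: 0.0
```

```bash
python3 flat.py g3
python3 - <<'E'
from h import *
plan([W('f',-.099,.0,15,.37,back=.10)])
E
```

```text
scene f t0 0.2 dz 0.5 dyaw 0.0
  l mid -0.0974 len 0.0402 phi 14 cost 1.07 topslope 15.1 br [-1, -1, 160, 177, 214, 231, 233, 232, 223, 192, -1]
  l mid -0.0328 len 0.0382 phi -2 cost 0.98 topslope 4.9 br [-1, -1, 177, 213, 233, 236, 235, 227, 185, 137, 106]
  l mid 0.0336 len 0.0386 phi 7 cost 0.87 topslope 9.5 br [-1, 167, 176, 211, 229, 236, 235, 230, 203, 130, 106]
  l mid 0.1001 len 0.0383 phi 11 cost 0.96 topslope 15.3 br [-1, 164, 160, 185, 222, 233, 233, 231, 226, 171, 132]
scene [(np.float64(-0.097), 14, 0.95), (np.float64(-0.032), 6, 0.962), (np.float64(0.035), 6, 0.96), (np.float64(0.1), 14, 0.946)]
top f t0 -0.3 dz -0.5 dyaw 0.01
  l mid -0.1011 len 0.0356 phi 4 cost 1.68 topslope -12.2 br [-1, 94, 113, 192, 227, 232, 231, 230, 205, 122, -1]
  l mid -0.0362 len 0.0362 phi 9 cost 1.62 topslope -7.6 br [-1, 113, 166, 238, 245, 245, 244, 240, 164, 86, -1]
  l mid 0.0305 len 0.0366 phi 1 cost 1.43 topslope 4.1 br [-1, 100, 162, 233, 244, 243, 243, 239, 182, 100, -1]
  l mid 0.0962 len 0.0366 phi 2 cost 1.56 topslope 15.2 br [103, 103, 101, 159, 223, 232, 231, 230, 220, 132, 103]
top [(np.float64(-0.1), 10, 0.995), (np.float64(-0.035), 0, 0.983), (np.float64(0.032), 2, 0.987), (np.float64(0.097), 10, 0.99)]
ROW [0.2902, 0.1246, 0.3472, 0.0008, -0.022, -0.0021] x5 jaw 0.37
```

View pics/g3.png

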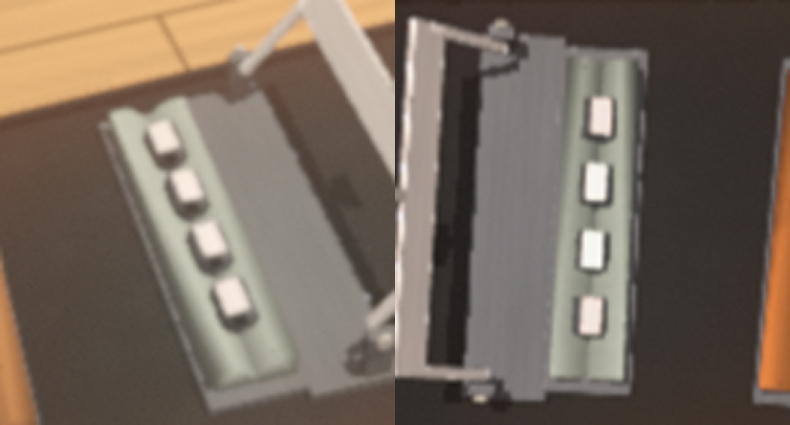

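All four flats show white. The middle two are level in the top view at (595,183) and (593,250). The outer two, at (600,118) and (590,315), are shifted and less bright, about +10°. I'll roll those two back by 10°.

>>> carry_out(
  increments=[
    [[0.2902,0.1246,0.15,0,-0.022,-0.0021],[0.2902,0.1246,0.25,0,-0.022,-0.0021],[0.2902,0.1246,0.3472,0,-0.022,-0.0021],[0.2902,0.1246,0.3472,0,-0.022,-0.0021],[0.2902,0.1246,0.3472,0,-0.022,-0.0021]],
  ],
)

```text
clock: 54.2
tcp_pos: [0.4743, 0.039, 0.1447]
orientation: [-0.09, 0.719, 0.682, 0.095]
wrist_force: [-0.4, -0.6, 0.1]
finger_gap: 0.0538
grip_force: 0.0
```

>>> carry_out(
  increments=[
    [[0,0,0,0,0,0],[0,0,0,0,0,0],[0,0,0,0,0,0],[0,0,0,0,0,0],[0,0,0,0,0,0]],
  ],
)

```text
clock: 54.82
tcp_pos: [0.4765, 0.0357, 0.1473]
orientation: [-0.088, 0.721, 0.681, 0.097]
wrist_force: [-0.9, 0.1, -0.2]
finger_gap: 0.0537
grip_force: 0.0
```

Run:
```python
from h import *
L=-.099
plan([W('f',L,.0,15,.37)]);print()
plan([W('f',L,.004,15),W('f',L,.004,5),W('f',L,.0015,5)],*T('f',L,0,15))
```

```text
ROW [0.0006, -0.0013, 0.2009, 0.0009, 0.0, -0.0001] x3 jaw 0.37

ROW [0.0021, 0.0, -0.0077, 0.0, 0.0, 0.0] x2 jaw None
ROW [0.0027, 0.0, 0.0002, 0.0, -0.0278, 0.0] x2 jaw None
ROW [-0.0004, 0.0, 0.005, 0.0, 0.0, 0.0] x2 jaw None
```

>>> carry_out(
  increments=[
    [[0.0006,-0.0013,0.07,0.0009,0,0],[0.0006,-0.0013,0.14,0.0009,0,0],[0.0006,-0.0013,0.185,0.0009,0,0],[0.0006,-0.0013,0.2009,0.0009,0,0],[0.0006,-0.0013,0.2009,0.0009,0,0]],
  ],
)

```text
clock: 55.45
tcp_pos: [0.4776, 0.0624, 0.0501]
orientation: [-0.09, 0.72, 0.681, 0.094]
wrist_force: [-0.3, 0.2, 0.4]
finger_gap: 0.0537
grip_force: 0.0
```

>>> carry_out(
  increments=[
    [[0,0,0,0,0,0],[0,0,0,0,0,0],[0,0,0,0,0,0],[0,0,0,0,0,0],[0,0,0,0,0,0]],
  ],
  jaw=1,
  squeeze=70,
)

```text
clock: 56.08
tcp_pos: [0.4788, 0.062, 0.0514]
orientation: [-0.089, 0.72, 0.681, 0.095]
wrist_force: [-1.3, -2.0, 5.6]
finger_gap: 0.0345
grip_force: 70.3
```

>>> carry_out(
  increments=[
    [[0.0021,0,-0.0077,0,0,0],[0.0021,0,-0.0077,0,0,0],[0.0048,0,-0.0075,0,-0.0139,0],[0.0048,0,-0.0075,0,-0.0278,0],[0.0048,0,-0.0075,0,-0.0278,0]],
  ],
)

```text
clock: 56.7
tcp_pos: [0.4775, 0.0649, 0.0543]
orientation: [-0.03, 0.725, 0.687, 0.032]
wrist_force: [-0.2, 0.2, -1.9]
finger_gap: 0.0349
grip_force: 69.8
```

>>> carry_out(
  increments=[
    [[0,0,0,0,0,0],[0,0,0,0,0,0],[0,0,0,0,0,0]],
  ],
)

```text
clock: 57.08
tcp_pos: [0.4777, 0.0632, 0.0542]
orientation: [-0.03, 0.726, 0.686, 0.031]
wrist_force: [-0.3, -0.1, -2.3]
finger_gap: 0.0344
grip_force: 69.8
```

Run:
```python
from h import *
plan([W('f',-.099,.0015,5,.37)])
```

```text
ROW [-0.0002, 0.0004, 0.0043, -0.0001, 0.0, -0.0002] x2 jaw 0.37
```

>>> carry_out(
  increments=[
    [[0,0,0.0043,0,0,0],[0,0,0.0043,0,0,0],[0,0,0.0043,0,0,0]],
  ],
)

```text
clock: 57.45
tcp_pos: [0.4777, 0.0639, 0.0522]
orientation: [-0.03, 0.726, 0.686, 0.031]
wrist_force: [-0.2, -0.6, -0.9]
finger_gap: 0.0345
grip_force: 69.8
```

>>> carry_out(
  increments=[
    [[0,0,0,0,0,0],[0,0,0,0,0,0],[0,0,0,0,0,0],[0,0,0,0,0,0]],
  ],
  jaw=0.37,
)

```text
clock: 57.95
tcp_pos: [0.4779, 0.0639, 0.0523]
orientation: [-0.03, 0.726, 0.686, 0.032]
wrist_force: [-0.7, -0.3, -0.2]
finger_gap: 0.0536
grip_force: 0.0
```

>>> carry_out(
  increments=[
    [[0,0,-0.08,0,0,0],[0,0,-0.16,0,0,0],[0,0,-0.2,0,0,0],[0,0,-0.2,0,0,0]],
  ],
)

```text
clock: 58.45
tcp_pos: [0.4787, 0.055, 0.1534]
orientation: [-0.029, 0.726, 0.686, 0.033]
wrist_force: [-0.2, 0.3, -0.1]
finger_gap: 0.0537
grip_force: 0.0
```

Run:
```python
from h import *
plan([W('f',.0985,.0,15,.37,back=.10)])
```

```text
ROW [-0.0391, 0.3925, 0.011, 0.0005, 0.0278, 0.0001] x5 jaw 0.37
```

>>> carry_out(
  increments=[
    [[-0.0391,0.3925,0.011,0.0005,0.0278,0],[-0.0391,0.3925,0.011,0.0005,0.0278,0],[-0.0391,0.3925,0.011,0.0005,0.0278,0],[-0.0391,0.3925,0.011,0.0005,0.0278,0],[-0.0391,0.3925,0.011,0.0005,0.0278,0]],
  ],
)

```text
clock: 59.08
tcp_pos: [0.6713, 0.0256, 0.1423]
orientation: [-0.093, 0.72, 0.681, 0.092]
wrist_force: [-0.4, 0.2, -0.5]
finger_gap: 0.0539
grip_force: 0.0
```

>>> carry_out(
  increments=[
    [[0,0,0,0,0,0],[0,0,0,0,0,0],[0,0,0,0,0,0],[0,0,0,0,0,0],[0,0,0,0,0,0]],
  ],
)

```text
clock: 59.7
tcp_pos: [0.6722, 0.0253, 0.1449]
orientation: [-0.091, 0.72, 0.681, 0.094]
wrist_force: [-0.8, 0.4, 0.4]
finger_gap: 0.0535
grip_force: 0.0
```

Run:
```python
from h import *
plan([W('f',.0985,.0,15,.37)])
```

```text
ROW [0.0008, 0.0035, 0.196, -0.0005, 0.0, 0.0] x3 jaw 0.37
```

>>> carry_out(
  increments=[
    [[0.0008,0.0035,0.07,-0.0005,0,0],[0.0008,0.0035,0.14,-0.0005,0,0],[0.0008,0.0035,0.18,-0.0005,0,0],[0.0008,0.0035,0.196,-0.0005,0,0],[0.0008,0.0035,0.196,-0.0005,0,0]],
  ],
)

```text
clock: 60.32
tcp_pos: [0.6749, 0.051, 0.0499]
orientation: [-0.09, 0.72, 0.681, 0.094]
wrist_force: [-0.5, 0.3, 0.9]
finger_gap: 0.0539
grip_force: 0.0
```

>>> carry_out(
  increments=[
    [[0,0,0,0,0,0],[0,0,0,0,0,0],[0,0,0,0,0,0],[0,0,0,0,0,0],[0,0,0,0,0,0]],
  ],
  jaw=1,
  squeeze=70,
)

```text
clock: 60.95
tcp_pos: [0.6761, 0.0505, 0.0515]
orientation: [-0.089, 0.72, 0.681, 0.095]
wrist_force: [-0.8, -1.1, 6.7]
finger_gap: 0.0344
grip_force: 71.4
```

>>> carry_out(
  increments=[
    [[0.0021,0,-0.0077,0,0,0],[0.0021,0,-0.0077,0,0,0],[0.0048,0,-0.0075,0,-0.0139,0],[0.0048,0,-0.0075,0,-0.0278,0],[0.0048,0,-0.0075,0,-0.0278,0]],
  ],
)

```text
clock: 61.58
tcp_pos: [0.6747, 0.054, 0.0539]
orientation: [-0.031, 0.725, 0.687, 0.032]
wrist_force: [0.2, 0.6, -2.6]
finger_gap: 0.035
grip_force: 70.6
```

>>> carry_out(
  increments=[
    [[0,0,0,0,0,0],[0,0,0,0,0,0],[0,0,0,0,0,0]],
  ],
)

```text
clock: 61.95
tcp_pos: [0.675, 0.0516, 0.0541]
orientation: [-0.03, 0.726, 0.686, 0.031]
wrist_force: [0.4, 0.9, -2.2]
finger_gap: 0.0347
grip_force: 70.6
```

Run:
```python
from h import *
plan([W('f',.0985,.0015,5,.37)])
```

```text
ROW [0.001, 0.0001, 0.0041, -0.0001, 0.0, -0.0002] x2 jaw 0.37
```

>>> carry_out(
  increments=[
    [[0.001,0,0.0055,0,0,0],[0.001,0,0.0055,0,0,0],[0.001,0,0.0055,0,0,0]],
  ],
)

```text
clock: 62.32
tcp_pos: [0.6755, 0.0524, 0.052]
orientation: [-0.029, 0.726, 0.686, 0.031]
wrist_force: [-0.1, -3.4, 1.9]
finger_gap: 0.0347
grip_force: 71.0
```

>>> carry_out(
  increments=[
    [[0,0,0,0,0,0],[0,0,0,0,0,0],[0,0,0,0,0,0],[0,0,0,0,0,0]],
  ],
  jaw=0.37,
)

```text
clock: 62.82
tcp_pos: [0.6751, 0.0532, 0.0515]
orientation: [-0.03, 0.726, 0.686, 0.031]
wrist_force: [0.2, -0.4, 0.7]
finger_gap: 0.0534
grip_force: 0.0
```

>>> carry_out(
  increments=[
    [[0,0,-0.08,0,0,0],[0,0,-0.16,0,0,0],[0,0,-0.26,0,0,0],[0,0,-0.26,0,0,0],[0,0,-0.26,0,0,0]],
  ],
)

```text
clock: 63.45
tcp_pos: [0.6745, 0.0418, 0.1808]
orientation: [-0.03, 0.726, 0.686, 0.031]
wrist_force: [-0.7, 0.4, 0.1]
finger_gap: 0.0539
grip_force: 0.0
```

Run:
```python
from h import *
plan([((.40,-.16,.25),DOWN(np.radians(-4),0.4))])
```

```text
ROW [-0.21, -0.2628, -0.0876, -0.0003, 0.0249, 0.0011] x3 jaw None
ROW [-0.1956, -0.2611, -0.1199, -0.0003, 0.0249, 0.001] x4 jaw None
```

>>> carry_out(
  increments=[
    [[-0.21,-0.2628,-0.0876,0,0.0249,0.0011],[-0.21,-0.2628,-0.0876,0,0.0249,0.0011],[-0.21,-0.2628,-0.0876,0,0.0249,0.0011],[-0.21,-0.2628,-0.0876,0,0.0249,0.0011]],
  ],
)

```text
clock: 63.95
tcp_pos: [0.5347, -0.0604, 0.2149]
orientation: [-0.085, 0.725, 0.678, 0.087]
wrist_force: [0.3, 0.2, -0.9]
finger_gap: 0.0542
grip_force: 0.0
```

>>> carry_out(
  increments=[
    [[-0.1956,-0.2611,-0.1199,0,0.0249,0.001],[-0.1956,-0.2611,-0.1199,0,0.0249,0.001],[-0.1956,-0.2611,-0.1199,0,0.0249,0.001],[-0.1956,-0.2611,-0.1199,0,0.0249,0.001],[-0.1956,-0.2611,-0.1199,0,0.0249,0.001]],
  ],
)

```text
clock: 64.58
tcp_pos: [0.4007, -0.1598, 0.2495]
orientation: [-0.137, 0.717, 0.668, 0.144]
wrist_force: [0.4, 1.3, 0.4]
finger_gap: 0.0539
grip_force: 0.0
```

```bash
python3 flat.py g4
python3 - <<'E'
from h import *
c=snap('top')
for l in (-.1,-.035,.032,.098):
    y=FR['f'][1];p=np.r_[FR['f'][0]+l*np.array([np.cos(y),np.sin(y)]),.055];u,v=pix(c,p).astype(int)
    print(c['frame'][v-1:v+2,u-1:u+2].mean((0,1)))
hp=np.array([.5813,.158]);
hsv=cv2.cvtColor(c['frame'],cv2.COLOR_BGR2HSV).astype(int)
C=cloud(c);red=((hsv[...,0]<8)|(hsv[...,0]>172))&(hsv[...,1]>150)&(hsv[...,2]>90)&(C[...,1]>.15)&(C[...,1]<.35)&(abs(C[...,0]-.58)<.06)
print('handle',red.sum(),np.median(C[red],0))
E
```

```text
scene f t0 0.1 dz 0.5 dyaw 0.1
  l mid -0.0988 len 0.0385 phi 6 cost 0.97 topslope 6.3 br [-1, -1, 173, 211, 230, 236, 235, 228, 194, 127, 108]
  l mid -0.0332 len 0.0392 phi 2 cost 0.96 topslope 1.5 br [-1, 173, 184, 213, 232, 236, 235, 230, 189, 126, 107]
  l mid 0.0331 len 0.0395 phi 1 cost 0.88 topslope -2.6 br [-1, 167, 169, 206, 231, 235, 234, 229, 203, 130, -1]
  l mid 0.0873 len 0.0403 phi -2 cost 1.02 topslope 1.0 br [-1, 167, 169, 207, 230, 236, 234, 230, 195, 121, 96]
scene [(np.float64(-0.097), 6, 0.962), (np.float64(-0.032), 4, 0.965), (np.float64(0.032), 6, 0.925), (np.float64(0.095), 6, 0.759)]
top f t0 -0.3 dz -0.6 dyaw -0.07
  l mid -0.1016 len 0.0366 phi 3 cost 1.44 topslope 10.6 br [-1, 108, 129, 236, 244, 244, 244, 243, 159, 79, -1]
  l mid -0.0362 len 0.0364 phi 5 cost 1.41 topslope 2.4 br [-1, 118, 164, 237, 245, 245, 245, 240, 165, 84, -1]
  l mid 0.0301 len 0.0362 phi 11 cost 1.84 topslope 11.5 br [-1, 102, 143, 233, 243, 243, 243, 239, 183, 99, -1]
  l mid 0.0835 len 0.0356 phi 5 cost 1.48 topslope -14.1 br [-1, 101, 143, 234, 243, 243, 243, 239, 166, 89, -1]
top [(np.float64(-0.102), 0, 0.984), (np.float64(-0.035), 0, 0.984), (np.float64(0.031), 0, 0.99), (np.float64(0.095), 0, 0.608)]
[240.33333333 246.         246.66666667]
[242.33333333 247.11111111 246.44444444]
[239.66666667 245.         246.55555556]
[223.77777778 231.77777778 234.        ]
handle 122 [0.58838394 0.25576217 0.1855914 ]
```

View pics/g4.png

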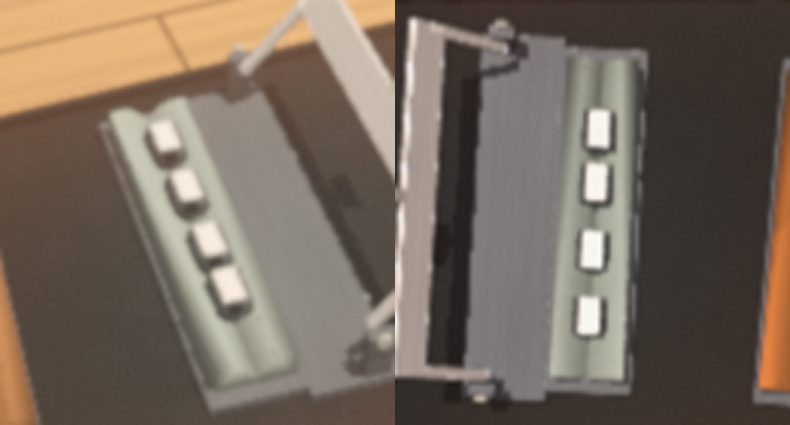

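All four flats face up: top view (598,130), (596,183), (593,250), (590,315), and their brightness is symmetric. The far collar has been knocked 14 mm along the groove, but its flat is still up and it's within the ±135 mm limit. Now I close the clamp.

Run:
```python
from h import *
R=DOWN(np.radians(-3.1))
p,Rr=plan([((.5,.06,.30),R,.2),((.588,.26,.27),R),((.588,.26,.176),R)])
```

```text
ROW [0.4547, 0.1685, 0.0836, -0.0002, -0.0637, -0.0022] x5 jaw 0.2
ROW [0.4089, 0.1541, 0.06, 0.0, 0.0, 0.0] x5 jaw None
ROW [0.0, 0.0, 0.188, 0.0, 0.0, 0.0] x3 jaw None
```

>>> carry_out(
  increments=[
    [[0.4547,0.1685,0.0836,0,-0.0637,-0.0022],[0.4547,0.1685,0.0836,0,-0.0637,-0.0022],[0.4547,0.1685,0.0836,0,-0.0637,-0.0022],[0.4547,0.1685,0.0836,0,-0.0637,-0.0022],[0.4547,0.1685,0.0836,0,-0.0637,-0.0022]],
  ],
  jaw=0.2,
)

```text
clock: 65.55
tcp_pos: [0.5013, 0.0636, 0.301]
orientation: [0.0, 0.724, 0.69, 0.001]
wrist_force: [-0.3, -0.4, -1.0]
finger_gap: 0.0684
grip_force: 0.0
```

>>> carry_out(
  increments=[
    [[0.4089,0.1541,0.06,0,0,0],[0.4089,0.1541,0.06,0,0,0],[0.4089,0.1541,0.06,0,0,0],[0.4089,0.1541,0.06,0,0,0],[0.4089,0.1541,0.06,0,0,0]],
  ],
)

```text
clock: 66.18
tcp_pos: [0.5882, 0.2604, 0.268]
orientation: [-0.001, 0.726, 0.688, -0.002]
wrist_force: [0.1, -0.5, -0.2]
finger_gap: 0.0686
grip_force: 0.0
```

>>> carry_out(
  increments=[
    [[0,0,0,0,0,0],[0,0,0,0,0,0],[0,0,0,0,0,0],[0,0,0,0,0,0]],
  ],
)

```text
clock: 66.68
tcp_pos: [0.5882, 0.2584, 0.2706]
orientation: [-0.0, 0.727, 0.687, -0.0]
wrist_force: [0.6, -0.4, -0.7]
finger_gap: 0.0685
grip_force: 0.0
```

Run:
```python
from h import *
plan([((.588,.26,.176),DOWN(np.radians(-3.1)))])
```

```text
ROW [0.0031, -0.0006, 0.1891, -0.0001, 0.0, -0.0003] x3 jaw None
```

>>> carry_out(
  increments=[
    [[0.0031,0,0.06,0,0,0],[0.0031,0,0.12,0,0,0],[0.0031,0,0.17,0,0,0],[0.0031,0,0.1891,0,0,0],[0.0031,0,0.1891,0,0,0]],
  ],
)

```text
clock: 67.3
tcp_pos: [0.588, 0.2604, 0.1753]
orientation: [-0.0, 0.726, 0.687, -0.001]
wrist_force: [0.8, -0.5, -0.1]
finger_gap: 0.0685
grip_force: 0.0
```

>>> carry_out(
  increments=[
    [[0,0,0,0,0,0],[0,0,0,0,0,0],[0,0,0,0,0,0],[0,0,0,0,0,0],[0,0,0,0,0,0]],
  ],
  jaw=1,
  squeeze=30,
)

```text
clock: 67.92
tcp_pos: [0.5879, 0.2615, 0.1768]
orientation: [-0.001, 0.726, 0.687, 0.0]
wrist_force: [-4.0, 3.8, 6.3]
finger_gap: 0.0396
grip_force: 31.8
```

Run:
```python
from h import *
p0,R0=start();a=np.radians(-3.2);y=np.array([-np.sin(a),np.cos(a),0])
o=np.r_[FR['f'][0],0];hp=np.array([.5813,.158,.0596])
d=p0-hp;print('radius',np.hypot(d@y,d[2]),'th',np.arctan2(d[2],-d@y),'x off',d@[np.cos(a),np.sin(a),0],env.get_state()['finger_gap'])
th=np.arctan2(d[2],-d@y);xo=d@[np.cos(a),np.sin(a),0]*np.array([np.cos(a),np.sin(a),0]);r0=np.hypot(d@y,d[2]);q=p0
for k,t in enumerate(np.linspace(th,.12,21)[1:]):
    if k%5==0: base=q
    r=.155+(r0-.155)*max(0,1-k/4)
    q=hp-r*np.cos(t)*y+[0,0,r*np.sin(t)]+xo
    print(k,np.round(R0.inv().apply(q-base)/.5,4).tolist())
base=q
for t in (.06,.0,-.01):
    q=hp-.155*np.cos(t)*y+[0,0,.155*np.sin(t)]+xo;print(t,np.round(R0.inv().apply(q-base)/.5,4).tolist(),q)
```

```text
radius 0.15649192778861834 th 2.294975852653163 x off 0.0008335274045266615 0.03961860472809031
0 [-0.0266, -0.0, -0.0212]
1 [-0.0558, -0.0001, -0.0386]
2 [-0.0866, -0.0001, -0.0528]
3 [-0.1187, -0.0001, -0.0636]
4 [-0.1516, -0.0002, -0.0707]
5 [-0.0334, -0.0, -0.0043]
6 [-0.0671, -0.0001, -0.0049]
7 [-0.1007, -0.0001, -0.0019]
8 [-0.1337, -0.0001, 0.0048]
9 [-0.1658, -0.0002, 0.015]
10 [-0.0308, -0.0, 0.0136]
11 [-0.06, -0.0, 0.0305]
12 [-0.0871, -0.0001, 0.0505]
13 [-0.112, -0.0001, 0.0733]
14 [-0.1342, -0.0001, 0.0986]
15 [-0.0193, -0.0, 0.0276]
16 [-0.0355, -0.0, 0.0571]
17 [-0.0484, -0.0, 0.0883]
18 [-0.0579, -0.0, 0.1206]
19 [-0.0638, -0.0, 0.1538]
0.06 [-0.0017, 0.0, 0.0185] [0.57349546 0.00347363 0.06889442]
0.0 [-0.0023, 0.0, 0.0371] [0.57347989 0.00319515 0.0596    ]
-0.01 [-0.0023, 0.0, 0.0402] [0.57348033 0.00320289 0.05805003]
```

>>> carry_out(
  increments=[
    [[-0.0266,0,-0.0212,0,0,0],[-0.0558,0,-0.0386,0,0,0],[-0.0866,0,-0.0528,0,0,0],[-0.1187,0,-0.0636,0,0,0],[-0.1516,0,-0.0707,0,0,0]],
  ],
)

```text
clock: 68.55
tcp_pos: [0.5836, 0.1857, 0.2113]
orientation: [-0.001, 0.726, 0.688, 0.0]
wrist_force: [-2.2, 4.5, -2.4]
finger_gap: 0.0393
grip_force: 31.6
```

>>> carry_out(
  increments=[
    [[-0.0334,0,-0.0043,0,0,0],[-0.0671,0,-0.0049,0,0,0],[-0.1007,0,-0.0019,0,0,0],[-0.1337,0,0.0048,0,0,0],[-0.1658,0,0.015,0,0,0]],
  ],
)

```text
clock: 69.18
tcp_pos: [0.5788, 0.1024, 0.2036]
orientation: [-0.001, 0.726, 0.688, -0.0]
wrist_force: [-3.1, 4.7, -0.9]
finger_gap: 0.0397
grip_force: 31.5
```

>>> carry_out(
  increments=[
    [[-0.0308,0,0.0136,0,0,0],[-0.06,0,0.0305,0,0,0],[-0.0871,0,0.0505,0,0,0],[-0.112,0,0.0733,0,0,0],[-0.1342,0,0.0986,0,0,0]],
  ],
)

```text
clock: 69.8
tcp_pos: [0.5749, 0.0343, 0.1539]
orientation: [-0.0, 0.726, 0.687, -0.001]
wrist_force: [-4.6, 2.7, 2.6]
finger_gap: 0.0395
grip_force: 32.8
```

>>> carry_out(
  increments=[
    [[-0.0193,0,0.0276,0,0,0],[-0.0355,0,0.0571,0,0,0],[-0.0484,0,0.0883,0,0,0],[-0.0579,0,0.1206,0,0,0],[-0.0638,0,0.1538,0,0,0]],
  ],
)

```text
clock: 70.42
tcp_pos: [0.5731, 0.0021, 0.0764]
orientation: [-0.0, 0.727, 0.687, -0.001]
wrist_force: [-4.6, -0.4, 2.5]
finger_gap: 0.0395
grip_force: 34.1
```

>>> carry_out(
  increments=[
    [[-0.001,0,0.01,0,0,0],[-0.0017,0,0.0185,0,0,0],[-0.002,0,0.0278,0,0,0],[-0.0023,0,0.0345,0,0,0],[-0.0023,0,0.0345,0,0,0]],
  ],
)

```text
clock: 71.05
tcp_pos: [0.5731, 0.0011, 0.0595]
orientation: [-0.0, 0.727, 0.687, -0.002]
wrist_force: [-4.7, -4.5, -0.8]
finger_gap: 0.0393
grip_force: 34.0
```

>>> carry_out(
  increments=[
    [[0,0,0.003,0,0,0],[0,0,0.006,0,0,0],[0,0,0.006,0,0,0],[0,0,0.006,0,0,0]],
  ],
)

```text
clock: 71.55
tcp_pos: [0.5731, 0.0011, 0.0568]
orientation: [-0.0, 0.727, 0.687, -0.002]
wrist_force: [-5.1, -3.8, 1.8]
finger_gap: 0.0393
grip_force: 34.3
```

>>> carry_out(
  increments=[
    [[0,0,0.002,0,0,0],[0,0,0.004,0,0,0],[0,0,0.004,0,0,0],[0,0,0.004,0,0,0]],
  ],
)

```text
clock: 72.05
tcp_pos: [0.5731, 0.0011, 0.0562]
orientation: [0.0, 0.727, 0.687, -0.002]
wrist_force: [-8.2, -4.3, 10.5]
finger_gap: 0.0396
grip_force: 35.3
```

```bash
cat > cl.py <<'E'
from look import *
c=avg('scene',3);C=cloud(c);hsv=cv2.cvtColor(c['frame'],cv2.COLOR_BGR2HSV).astype(int);x,_=None,None
o,yw=FR['f'];ex=np.array([np.cos(yw),np.sin(yw)]);ey=np.array([-ex[1],ex[0]]);d=C[...,:2]-o;l=d@ex;t=d@ey;z=C[...,2]
for lo,hi in ((-.15,-.07),(-.15,.15),(.05,.15)):
    m=(l>lo)&(l<hi)&(abs(t)<.017)&(z<.08)&(hsv[...,1]<50)&(hsv[...,2]>170)&(z>.045)
    A=np.c_[t[m],l[m],np.ones(m.sum())];k=np.linalg.lstsq(A,z[m],rcond=None)[0];print(m.sum(),'plate top z',k[2],'slope t deg',np.degrees(k[0]),'l',np.degrees(k[1]))
u,v=pix(c,np.r_[o,.05]).astype(int);cv2.imwrite('pics/'+sys.argv[1]+'.png',cv2.resize(c['frame'][v-70:v+70,u-90:u+90],None,fx=4,fy=4,interpolation=2))
E
python3 cl.py c1
```

```text
21 plate top z 0.06720007200995756 slope t deg 3.166807336386076 l 2.818166855326414
806 plate top z 0.06374643828991401 slope t deg 0.38465423336374976 l -0.014579121005269384
380 plate top z 0.0636200399565674 slope t deg 0.8275478416361081 l 0.07262448051132885
```

Plate top reads 63.7 mm (63.6 expected) and level. I'll press slightly more, then release.

>>> carry_out(
  increments=[
    [[0,0,0.004,0,0,0],[0,0,0.004,0,0,0],[0,0,0.004,0,0,0]],
  ],
)

```text
clock: 72.58
tcp_pos: [0.5732, 0.0012, 0.056]
orientation: [0.001, 0.727, 0.687, -0.001]
wrist_force: [-12.3, -3.5, 23.5]
finger_gap: 0.0397
grip_force: 36.7
```

>>> carry_out(
  increments=[
    [[0,0,0,0,0,0],[0,0,0,0,0,0],[0,0,0,0,0,0],[0,0,0,0,0,0]],
  ],
  jaw=0.2,
)

```text
clock: 73.08
tcp_pos: [0.5739, 0.0022, 0.0527]
orientation: [-0.0, 0.726, 0.687, -0.0]
wrist_force: [0.5, -0.8, -0.2]
finger_gap: 0.0684
grip_force: 0.0
```

>>> carry_out(
  increments=[
    [[0,0,-0.08,0,0,0],[0,0,-0.18,0,0,0],[0,0,-0.3,0,0,0],[0,0,-0.4,0,0,0],[0,0,-0.4,0,0,0]],
  ],
)

```text
clock: 73.7
tcp_pos: [0.5765, 0.002, 0.2579]
orientation: [0.003, 0.726, 0.687, 0.002]
wrist_force: [0.7, 0.6, -0.7]
finger_gap: 0.0682
grip_force: 0.0
```

>>> carry_out(
  increments=[
    [[-0.2,-0.3,0,0,0,0],[-0.2,-0.3,0,0,0,0],[-0.2,-0.3,0,0,0,0],[-0.2,-0.3,0,0,0,0],[-0.2,-0.3,0,0,0,0]],
  ],
)

```text
clock: 74.32
tcp_pos: [0.4188, -0.0895, 0.2527]
orientation: [-0.0, 0.727, 0.687, -0.0]
wrist_force: [0.6, 0.5, -0.4]
finger_gap: 0.0683
grip_force: 0.0
```

```bash
python3 cl.py c2
```

```text
218 plate top z 0.06455531551400294 slope t deg -0.8888071556985813 l 0.28362855902318534
1029 plate top z 0.06389124533066314 slope t deg 0.11132646315101519 l -0.06714968020297403
392 plate top z 0.06408522192628067 slope t deg 0.5025084416513879 l -0.17269713346844254
```

View pics/c2.png

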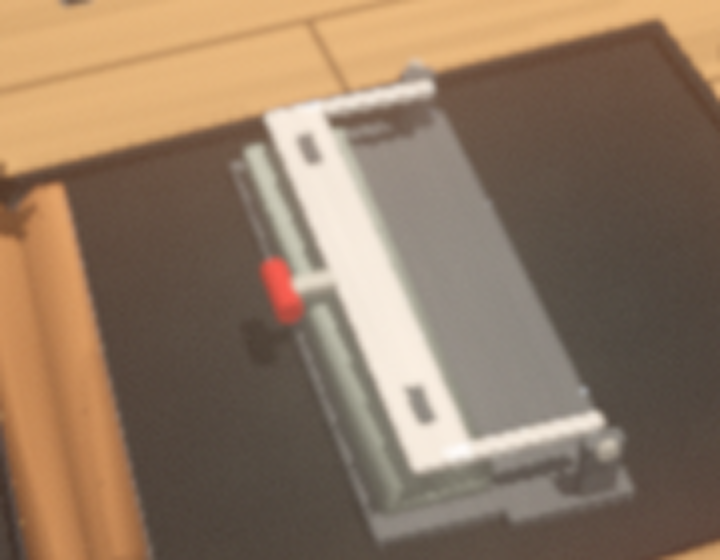

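The clamp lies flat along the groove, with the handle low at (283,290) and the rack empty. The robot is clear of everything, so I hand in.

```bash
python3 -c "
from workcell import env
print(env.hand_in())"
```

```text
the job is handed in; nothing more can be done
None
```

Handed in: all four collars lie in the V-groove with their flats up, and the clamp is fully down on them (plate top measured 63.9 mm against 63.6 mm expected, about 0.1° off level). The fourth collar was knocked 14 mm along the groove before closing; its flat still faced up, so I left it there.

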